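Put the hand tools back in their foam modules

TASK

Put the four tools lying on the bench back in the tool tray: screwdriver, ratchet, pliers and tape measure, each in the foam module whose cut-out has its shape, the right way round and lying fully down on the yellow pocket floor. Set each one in rather than dropping it, and leave the jar and the cardboard box where they stand.

Things in the scene. Friction and masses are not known exactly. Their poses are not given: they have to be found in the camera images.
- screwdriver: Screwdriver lying on the bench, 162 mm long: squarish black and grey handle, 28 x 28 mm, from x = -78 to 10 mm; steel shaft 6.6 mm thick, its axis 14 mm up, to the tip at x = 84 mm. Origin on the underside plane, below the handle 10 mm behind its front end; x to the tip, z up. 110 g; grip across y from the origin to 30 mm behind it.
- ratchet: Ratchet lying on the bench, 161 mm long: black sleeve 18 mm wide from x = -82 to 15 mm (underside 1 mm up, top 19 mm), then a 20 mm collar, thin steel neck, round steel head 36 mm in diameter, 20 mm high, centred at x = 61 mm, its square drive upward to 30 mm. Origin on the underside plane below the sleeve; x to the head, z up. 240 g; grip across y near the origin.
- pliers: Pliers lying closed (rigid), 146 mm long, 14 mm thick: steel box joint 30 mm long, 28 mm wide at the origin; jaws narrowing to the nose at x = 62 mm; two black handles back to x = -84 mm, 54 mm wide over both. Origin on the underside below the joint's centre; x to the nose, z up. 190 g; grip across y on the joint.
- tape_measure: Tape measure standing upright: black case with round metal side discs, 74 mm long (x), 38 mm wide (y), 62 mm high. Origin at the centre of its underside; x to the end with the steel hook, z up. 300 g; grip across y.
- screwdriver_module: Screwdriver's module: slot 44 mm wide at the -x end (handle), 21 mm at +x (shaft). Fixed black foam, yellow floor, 196 (x) x 88 (y) mm. Origin: centre of its underside. Pocket floor 10 mm up, foam top 20 mm. A 50 mm dark grey finger channel, as deep, crosses it along y at x = 0. Tool home: its origin over this origin, underside on the pocket floor, x along x, 8 mm play.
- ratchet_module: Ratchet's module: slot 34 mm wide at the -x end, round pocket 54 mm wide at +x (head). Fixed black foam, yellow floor, 196 (x) x 88 (y) mm. Origin: centre of its underside. Pocket floor 10 mm up, foam top 20 mm. A 50 mm dark grey finger channel, as deep, crosses it along y at x = 0. Tool home: its origin over this origin, underside on the pocket floor, x along x, 8 mm play.
- pliers_module: Pliers' module: slot 72 mm wide at the -x end (handles), tapering 43 to 29 mm at +x. Fixed black foam, yellow floor, 196 (x) x 88 (y) mm. Origin: centre of its underside. Pocket floor 10 mm up, foam top 20 mm. A 50 mm dark grey finger channel, as deep, crosses it along y at x = 0. Tool home: its origin over this origin, underside on the pocket floor, x along x, 8 mm play.
- tape_module: Tape measure's module: short pocket 88 x 54 mm, solid foam ends. Fixed black foam, yellow floor, 196 (x) x 88 (y) mm. Origin: centre of its underside. Pocket floor 10 mm up, foam top 20 mm. A 50 mm dark grey finger channel, as deep, crosses it along y at x = 0. Tool home: its origin over this origin, underside on the pocket floor, upright, hook to +x or -x, 8 mm play.
- screw_jar: Bystander: amber glass jar with a steel lid, 60 mm in diameter, 72 mm high, loose on the bench beyond the tools. Origin at the centre of its underside.
- nail_box: Bystander: small closed cardboard box 58 x 92 x 40 mm, loose on the bench beyond the tray. Origin at the centre of its underside.
Mind the look-alikes: they are no part of the job. What is shaped like the screwdriver but red is not meant. Leave any red look-alike of the screwdriver_module alone.

How it is judged:
By the outcome, as a careful person would: the job done as asked, in the order asked, and still so for the second after the job is handed in, with the robot touching nothing.
It also fails if it takes over 120 s, if anything falls off the work surface, if the arm or the gripper's body presses on something with over 40 N, if the wrist force passes 120 N, or if a joint passes its speed limit or range.

ROBOT

A 6-joint arm with a two-finger parallel gripper is mounted at the origin on the work surface. World frame = base frame: x ahead of the robot, y to its left, z up, the work surface at z = 0. Lengths are in m, angles in rad, forces in N, time in s.
With the tool pointing down it reaches from about 0.35 to 0.725 m from the base axis. Payload 4.3 kg.
Tool frame: the origin (TCP) lies at the very end of the fingers, on their centre line; the grasp point (between the pads) lies 19 mm behind it; z points along the fingers, y is the line along which they close (so a half turn about z gives the same grasp; the last joint's range is limited). The gripper opens to 85 mm and grips with 20 to 120 N. Pads are 22 mm wide; open, the fingers measure 114 mm over their backs; the gripper's body (76 mm by 85 mm) begins 54 mm behind the grasp point. The pads swing forward as they close: fully open they stand 13 mm farther back than shut.
Start: joints at [1.103, 0.377, 0.081, 1.274, 0, 1.46], TCP at [0.201, 0.539, 0.231] pointing down, gripper open.
Joint ranges: [-2.72, 2.72], [-0.84, 1.66], [-1.02, 1.22], [-1.77, 2.12], [-1.37, 1.28], [-3.14, 3.14]. Speed limits (rad/s): [2.57, 2.57, 3.14, 3.14, 3.14, 3.14].

INTERFACE

Orientations are given as a 3x3 rotation matrix whose columns are the frame's x, y, z axes.
In Python, from bench import * gives the robot as it stands.
- The arm moves only by the shell command python3 -m inch 'ROWS' [FORCE]. ROWS is a JSON object whose one key "increments" holds a list of rows, each a list of 7 numbers: the opening, from 0 (shut) to 1 (fully open), then the shift along the tool's x, y, z in mm, then the turn, a rotation vector about the tool's x, y, z in degrees. In form: {"increments": [[gripper, tx, ty, tz, wx, wy, wz], ...]}. A call has exactly 5 rows; each row shifts and turns the commanded pose from where the row before left it, along the tool's axes as they then stand; what a row does not reach is not made up. A row lasts 1/12 s, in which the tool goes at most 41.7 mm and 7.16 degrees, less where a joint would pass 70% of its speed; a pose out of reach is approached as far as the arm can. A call with a gripper value outside its range is refused whole. The fingers move at their own pace and stop on an object; FORCE is the grip in N (left out, the last holds). Time passes only in rows, so rows that do not move let the fingers close, or fill a call up. It gives the time, the measured TCP pose, the force, the opening and the grip force at its end, in the units of the state.
- sense(): the state, without advancing time (a new reading comes with each control period).
- camera(name): name is "scene" or "side" or "wrist"; returns a dict with "pixels" (480x640x3 uint8, red, green, blue), "fx", "fy", "cx", "cy" (pixels), "k1" (the pictures are not rectified: a ray, as slopes to the right and down, at radius r is drawn at 1 + k1 r^2 times it, then the intrinsics apply), "T" (4x4, takes a point from camera to world coordinates); the wrist camera has in their place "hand_eye" (4x4, takes a point from camera to tool coordinates, whose origin is the TCP and whose axes are the flange's). Camera axes: x right, y up, looking along -z (the intrinsics and any distortion apply to the point x, -y, -z); pixel columns grow to the right and rows downward; lengths in m; the calibration is good to about 2 mm. A picture is of the moment at which its call begins: read the wrist's pose just before it. There is no depth.
- close_job(): hands the job in; it is judged then, once.
The state is a dict: "time": time; "joint_pos": joint angles; "dq": joint speeds; "joint_torque": joint torques, N m; "ee_pos": TCP position; "ee_rot": TCP orientation; "force": force on the tool from outside, world axes, zero at the start; "moment": the same for the moment, N m; "opening": finger opening in m; "grasp_force": force on a finger pad.
Only numpy, scipy, OpenCV 4.12 (cv2) and the standard library are available. Lean on these libraries where they do the work, as an engineer would, in place of code of your own. Each camera call takes 0.05 s, during which the arm holds its last target. There are 200 camera calls.

## Working session

There is one attempt and no reset: what is moved stays moved. The work goes in short steps, Python scripts to look and compute and a shell command to move; the robot and the scene stay as the last step left them, time stands still between calls to the robot, and variables do not carry over. Pictures are saved under pics/ and viewed, at most 14 in all, crops included, and the job is handed in when it is done.

```bash
ls; mkdir -p pics
python3 - <<'E'
from bench import *
import cv2,numpy as np
s=sense();print(s)
for n in("scene","side"):
    c=camera(n);cv2.imwrite(f"pics/{n}0.png",c["pixels"][:,:,::-1]);print({k:v for k,v in c.items() if k!="pixels"})
    np.save(f"pics/{n}0.npy",{k:v for k,v in c.items()},allow_pickle=True)
c=camera("wrist");print({k:v for k,v in c.items() if k!="pixels"})
E
```

```text
pics
{'time': 0.0, 'joint_pos': array([1.10270257e+00, 3.78102448e-01, 7.96467733e-02, 1.27441033e+00,
       1.52467433e-05, 1.46050513e+00]), 'dq': array([-0.00133564,  0.00252963,  0.00055424, -0.00050053, -0.00149512,
        0.00036574]), 'joint_torque': array([-3.71258338e-04, -4.63603878e+01,  2.69876772e+01,  2.09210295e-02,
       -2.46751088e-04, -1.42653755e-08]), 'ee_pos': array([0.20106397, 0.53800493, 0.23034649]), 'ee_rot': array([[-9.36668544e-01,  3.50215848e-01, -9.47416686e-04],
       [ 3.50217045e-01,  9.36666768e-01, -1.84016449e-03],
       [ 2.42958959e-04, -2.05542566e-03, -9.99997858e-01]]), 'force': array([-0.13076391, -0.25677484, -0.4803415 ]), 'moment': array([ 0.0120362 , -0.02841317,  0.04152761]), 'grasp_force': 0.0, 'opening': 0.08535314945823538}
{'fx': 526.1375610878974, 'fy': 526.1375610878974, 'cx': 325.7256212426899, 'cy': 236.75533023769088, 'k1': -0.15184730851209072, 'T': array([[ 0.21665519, -0.56839545,  0.7937173 ,  1.37248197],
       [ 0.97599668,  0.10765534, -0.18931669, -0.26560923],
       [ 0.02215884,  0.81568189,  0.57807616,  0.6
[... 239 characters left out ...]
08, -0.5831683 , -0.11263503],
       [-0.67327876,  0.39321524, -0.6261609 , -0.72544066],
       [ 0.01830817,  0.8554692 ,  0.51752996,  0.60736958],
       [ 0.        ,  0.        ,  0.        ,  1.        ]])}
{'fx': 432.49942190977504, 'fy': 432.49942190977504, 'cx': 316.04932645879177, 'cy': 235.4602656699679, 'k1': 0.02707247380019288, 'hand_eye': array([[ 2.08484433e-04,  9.58260223e-01,  2.85897361e-01,
         7.19530649e-02],
       [ 9.99999650e-01,  3.18718873e-05, -8.36055012e-04,
         4.69952312e-04],
       [-8.10270351e-04,  2.85897436e-01, -9.58259881e-01,
        -1.42106374e-01],
       [ 0.00000000e+00,  0.00000000e+00,  0.00000000e+00,
         1.00000000e+00]])}
```

View pics/scene0.png

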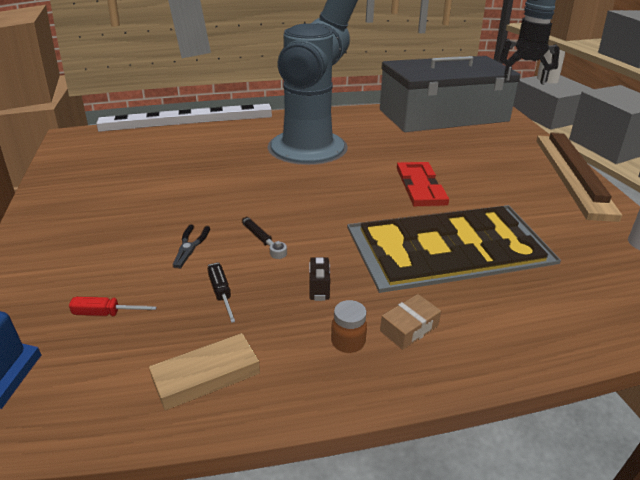

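View pics/side0.png

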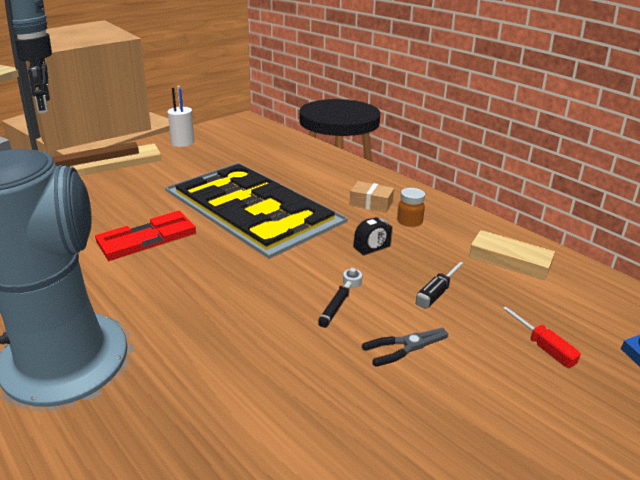

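Scene view: the black/grey screwdriver is at (222,290), the ratchet at (265,237), the pliers at (190,245) and the tape at (320,278). The tray runs left to right as pliers (390,245), tape (433,243), screwdriver (470,238) and ratchet (510,232). Look-alikes to leave alone are the red screwdriver (110,307) and the red module (422,183). The side view agrees, with the tools in the middle and the tray at (255,205).

```bash
cat > h.py <<'E'
import cv2,numpy as np
from scipy.spatial.transform import Rotation as R
from bench import *
def shot(n,name):
    s=sense(); c=camera(n); c=dict(c)
    if n=="wrist":
        W=np.eye(4);W[:3,:3]=s["ee_rot"];W[:3,3]=s["ee_pos"];c["T"]=W@c["hand_eye"]
    cv2.imwrite(f"pics/{name}.png",c["pixels"][:,:,::-1]);np.save(f"pics/{name}.npy",c,allow_pickle=True);return c
def load(name): return np.load(f"pics/{name}.npy",allow_pickle=True).item()
def ray(c,p):
    K=np.array([[c["fx"],0,c["cx"]],[0,c["fy"],c["cy"]],[0,0,1]])
    q=cv2.undistortPoints(np.array(p,float).reshape(-1,1,2),K,np.array([c["k1"],0,0,0,0]))[:,0]
    d=np.c_[q[:,0],-q[:,1],-np.ones(len(q))]@c["T"][:3,:3].T
    return c["T"][:3,3],d
def onz(c,p,z):
    o,d=ray(c,p); return o+d*((z-o[2])/d[:,2])[:,None]
def tri(c1,p1,c2,p2):
    o1,d1=ray(c1,p1);o2,d2=ray(c2,p2);out=[]
    for a,b in zip(d1,d2):
        t=np.linalg.lstsq(np.c_[a,-b],o2-o1,rcond=None)[0]; x,y=o1+a*t[0],o2+b*t[1]
        out.append(np.r_[(x+y)/2,np.linalg.norm(x-y)])
    return np.array(out)
E
python3 - <<'E'
from h import *
np.set_printoptions(precision=3,suppress=True)
a,b=load("scene0"),load("side0")
# ratchet head, screwdriver tip, pliers joint, tape top, jar lid, box
print(tri(a,[[278,247],[233,320],[188,246],[320,262],[350,312]],b,[[353,275],[461,264],[413,340],[373,223],[412,194]]))
for c in(a,b):
    h=cv2.cvtColor(c["pixels"],cv2.COLOR_RGB2HSV);m=cv2.inRange(h,(22,150,120),(35,255,255))
    n,l,st,ce=cv2.connectedComponentsWithStats(m)
    for i in range(1,n):
        if st[i,4]>60:print(st[i],ce[i],onz(c,ce[i:i+1],.012)[0])
print(onz(a,[[222,285],[245,220],[320,297],[110,307],[422,183],[350,348]],.01))
E
```

```text
[[ 0.5   -0.159  0.019  0.   ]
 [ 0.693 -0.268  0.014  0.002]
 [ 0.452 -0.344  0.011  0.002]
 [ 0.618 -0.096  0.06   0.002]
 [ 0.767 -0.076  0.068  0.001]]
[486 212  47  43 551] [508.298 234.869] [0.543 0.352 0.012]
[449 217  44  45 583] [468.743 235.055] [0.526 0.261 0.012]
[368 224  43  43 985] [390.889 242.586] [0.521 0.081 0.012]
[418 232  33  23 498] [432.743 242.594] [0.538 0.17  0.012]
[473 259  73  13 124] [507.363 264.968] [0.642 0.295 0.012]
[390 270  82  15 181] [429.099 277.171] [0.646 0.119 0.012]
[188 171  60  22 308] [219.61  180.877] [0.543 0.356 0.012]
[208 182  60  24 369] [233.889 195.607] [0.524 0.264 0.012]
[177 190 157  60 386] [256.028 225.218] [0.48  0.116 0.012]
[245 198  36  17 375] [263.893 206.808] [0.544 0.172 0.012]
[250 210  63  29 799] [279.852 224.871] [0.521 0.084 0.012]
[[ 0.59  -0.28   0.01 ]
 [ 0.373 -0.215  0.01 ]
 [ 0.658 -0.103  0.01 ]
 [ 0.615 -0.489  0.01 ]
 [ 0.284  0.244  0.01 ]
 [ 0.793 -0.08   0.01 ]]
```

```bash
cat >> h.py <<'E'
def go(x,y,z,yaw):
    """yaw = object x-axis deg; tool x opposite to it. prints turn (deg, tool axes) then shift (mm, tool axes after turn)"""
    s=sense();a=np.radians(yaw+180)
    G=np.array([[np.cos(a),np.sin(a),0],[np.sin(a),-np.cos(a),0],[0,0,-1]])
    r=R.from_matrix(s["ee_rot"].T@G).as_rotvec(degrees=True); t=G.T@(np.array([x,y,z])-s["ee_pos"])*1000
    print("turn",r.round(1),"shift",t.round(1),"at",s["ee_pos"].round(4),"t",round(s["time"],1),"open",round(s["opening"],4),"grip",round(s["grasp_force"]),"F",s["force"].round(1))
E
I="python3 -m inch"
$I '{"increments":[[1,0,0,0,0,0,-5.1],[1,0,0,0,0,0,-5.1],[1,0,0,0,0,0,-5.1],[1,0,0,0,0,0,-5.1],[1,-10,-12,-3,0,0,0]]}' 40
$I '{"increments":[[1,-20,-23,-4,0,0,0],[1,-20,-23,-4,0,0,0],[1,-20,-23,-4,0,0,0],[1,-20,-23,-4,0,0,0],[1,-20,-23,-4,0,0,0]]}'
$I '{"increments":[[1,-20,-23,-4,0,0,0],[1,-20,-23,-4,0,0,0],[1,-20,-23,-4,0,0,0],[1,-20,-23,-4,0,0,0],[1,-20,-23,-4,0,0,0]]}'
$I '{"increments":[[1,-20,-23,-4,0,0,0],[1,-20,-23,-4,0,0,0],[1,-20,-23,-4,0,0,0],[1,-20,-23,-4,0,0,0],[1,0,0,0,0,0,0]]}'
python3 - <<'E'
from h import *
np.set_printoptions(suppress=True)
go(.49,.21,.28,0); shot("wrist","w1")
E
```

```text
time: 0.57
ee_pos: [0.21, 0.5273, 0.2332]
ee_rot: [[-1.0, -0.004, -0.002], [-0.004, 1.0, -0.001], [0.002, -0.001, -1.0]]
force: [0.9, -0.9, -0.1]
opening: 0.0853
grasp_force: 0.0
time: 0.98
ee_pos: [0.3117, 0.4101, 0.2542]
ee_rot: [[-1.0, 0.001, -0.0], [0.001, 1.0, -0.0], [0.0, -0.0, -1.0]]
force: [0.3, 0.9, 0.2]
opening: 0.0854
grasp_force: 0.0
time: 1.4
ee_pos: [0.4115, 0.2949, 0.2743]
ee_rot: [[-1.0, 0.002, -0.0], [0.002, 1.0, -0.0], [0.0, -0.0, -1.0]]
force: [0.3, 0.6, 0.0]
opening: 0.0855
grasp_force: 0.0
time: 1.82
ee_pos: [0.4941, 0.2004, 0.2904]
ee_rot: [[-1.0, 0.007, 0.002], [0.007, 1.0, -0.002], [-0.002, -0.002, -1.0]]
force: [-0.3, 0.3, -0.0]
opening: 0.0853
grasp_force: 0.0
turn [-0.1  0.1 -0.4] shift [ 4.1  9.6 10.4] at [0.4941 0.2004 0.2904] t 1.8 open 0.0853 grip 0 F [-0.3  0.3 -0. ]
```

View pics/w1.png

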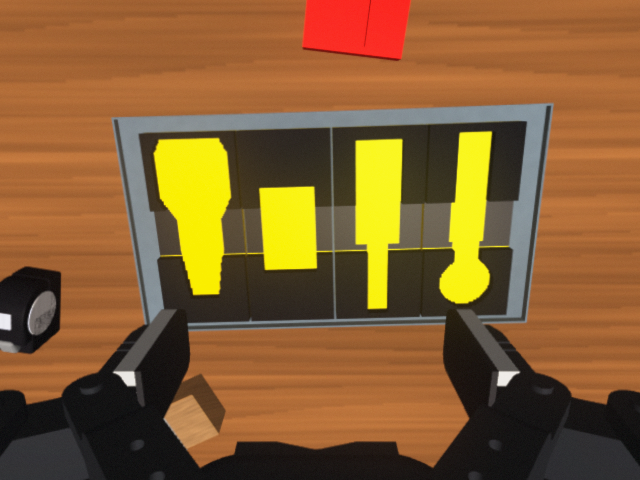

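The wrist view shows the whole tray with the pockets, left to right: pliers (193,215), tape (288,228), screwdriver (378,220), ratchet (468,215). Each wide end points up the image, towards the robot. The black foam's top corners are near (140,132) and (526,122).

Run:
```python
from h import *
np.set_printoptions(precision=4,suppress=True)
c=load("w1");h=cv2.cvtColor(c["pixels"],cv2.COLOR_RGB2HSV);m=cv2.inRange(h,(22,150,120),(35,255,255))
m=cv2.morphologyEx(m,cv2.MORPH_OPEN,np.ones((5,5)))
n,l,st,ce=cv2.connectedComponentsWithStats(m)
for i in range(1,n):
    if st[i,4]<500: continue
    v,u=np.where(l==i);P=onz(c,np.c_[u,v],.014)[:,:2]
    # midline and width by slices in x
    xs=np.arange(P[:,0].min()+.006,P[:,0].max()-.004,.01);ys=[];w=[]
    for x in xs:
        q=P[abs(P[:,0]-x)<.003,1];ys.append((q.min()+q.max())/2);w.append(q.max()-q.min())
    k=np.polyfit(xs,ys,1)
    print(i,st[i],"x",P[:,0].min(),P[:,0].max(),"fit yaw",np.degrees(np.arctan(k[0])),"mid",np.polyval(k,xs.mean()),xs.mean());print((np.array(w)*1000).round(),(np.array(ys)*1000).round(1))
crn=[[140,132],[526,122],[512,318],[157,322]]
for z in(.02,.025,.03):
    q=onz(c,crn,z);print(z,q[:,:2].tolist(),np.linalg.norm(q-np.roll(q,1,0),axis=1),q.mean(0))
im=cv2.cvtColor(c["pixels"],cv2.COLOR_RGB2BGR)[95:345,100:565]
cv2.imwrite("pics/w1c.png",cv2.resize(im,None,fx=1.7,fy=1.7,interpolation=cv2.INTER_CUBIC))
```

```text
1 [ 439  131   53  173 5887] x 0.44678377695995447 0.623397048182859 fit yaw 1.1713888657704825 mid 0.3514426456278531 0.5327837769599546
[30. 30. 31. 30. 30. 30. 33. 34. 34. 34. 33. 27. 26. 42. 51. 51. 44.] [350.2 350.3 350.6 351.  351.  351.1 349.8 350.5 350.5 350.6 350.7 351.2
 353.7 354.7 353.1 353.1 352.4]
2 [ 154  138   77  157 8470] x 0.45109260741446616 0.6114388304223275 fit yaw 1.3940449876157657 mid 0.08242093399939363 0.5320926074144662
[63. 70. 70. 70. 70. 70. 63. 51. 45. 45. 45. 44. 39. 36. 32. 28.] [80.7 80.8 80.9 81.1 81.4 81.2 81.8 82.4 83.3 83.5 83.7 83.9 82.8 83.5
 83.7 83.8]
3 [ 355  139   48  170 6151] x 0.4530770920537319 0.6288422202895472 fit yaw 1.3720910967979214 mid 0.2615226493170385 0.539077092053732
[45. 44. 44. 45. 45. 44. 44. 44. 44. 45. 43. 21. 20. 20. 21. 20. 20.] [260.  259.8 260.2 260.5 260.9 260.8 260.6 260.9 261.3 261.6 260.8 262.3
 263.1 263.4 263.3 263.1 263.4]
4 [ 259  186   58   84 4513] x 0.4973662552598066 0.5839373781481678 fit yaw 1.3922579615185284 mid 0.1721844478989426 0.5383662552598066
[54. 53. 55. 54. 54. 55. 54. 54.] [171.3 171.6 171.8 172.  172.3 172.5 172.8 173.1]
0.02 [[0.44515153410661457, 0.038116001941086275], [0.4389323068432428, 0.39301932752944596], [0.6378661712167252, 0.40487541255016946], [0.6402416116648497, 0.0316625223124361]] [0.1952 0.355  0.1993 0.3732] [0.5405 0.2169 0.02  ]
0.025 [[0.4448706372181699, 0.04009547235976585], [0.43872682827132536, 0.39069501385850747], [0.6352482937219252, 0.40240732443025184], [0.6375949280640784, 0.03372025174123461]] [0.1928 0.3507 0.1969 0.3687] [0.5391 0.2167 0.025 ]
0.03 [[0.44458974032972515, 0.04207494277844542], [0.4385213496994079, 0.38837070018756903], [0.6326304162271251, 0.3999392363103342], [0.634948244463307, 0.03577798117003311]] [0.1905 0.3463 0.1945 0.3642] [0.5377 0.2165 0.03  ]
```

View pics/w1c.png

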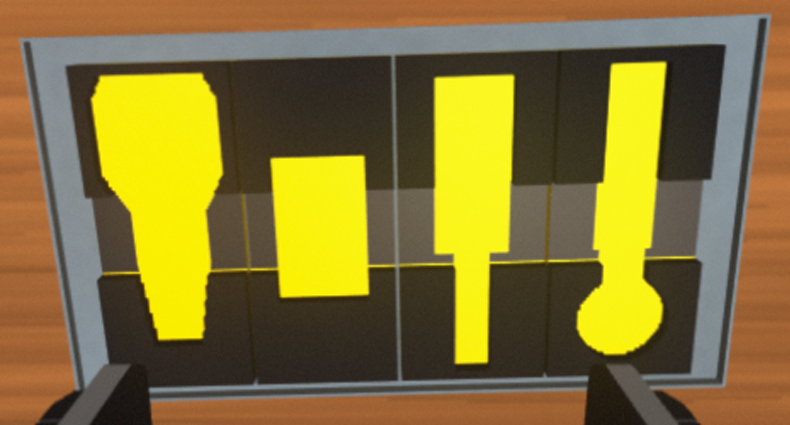

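The foam's top edge is about 24 mm up and the pocket widths of 44 and 54 mm match at a floor height of about 14 mm. Next I move over the tools.

```bash
I="python3 -m inch"
for k in 1; do
$I '{"increments":[[1,2,-30,-3,0,0,-0.4],[1,2,-30,-3,0,0,0],[1,2,-30,-3,0,0,0],[1,2,-30,0,0,0,0],[1,2,-30,0,0,0,0]]}'
$I '{"increments":[[1,2,-30,0,0,0,0],[1,0,-30,0,0,0,0],[1,0,-30,0,0,0,0],[1,0,-30,0,0,0,0],[1,0,-30,0,0,0,0]]}'
$I '{"increments":[[1,0,-30,0,0,0,0],[1,0,-30,0,0,0,0],[1,0,-30,0,0,0,0],[1,0,-30,0,0,0,0],[1,0,0,0,0,0,0]]}'
done | grep -c time
python3 - <<'E'
from h import *
np.set_printoptions(precision=4,suppress=True)
w=load("w1");print(onz(w,[[235,252.6],[423,248]],.014),tri(load("scene0"),[[432.7,242.6]],load("side0"),[[263.9,206.8]]))
go(.48,-.22,.30,0); shot("wrist","w2")
E
```

```text
3
[[0.5656 0.1171 0.014 ]
 [0.562  0.3087 0.014 ]] [[0.5414 0.1681 0.0148 0.0001]]
turn [-0.1 -0.1  0.1] shift [ 0.7 -0.6 -1.7] at [ 0.4807 -0.2194  0.2983] t 3.1 open 0.0854 grip 0 F [-0.3 -0.1 -0.7]
```

View pics/w2.png

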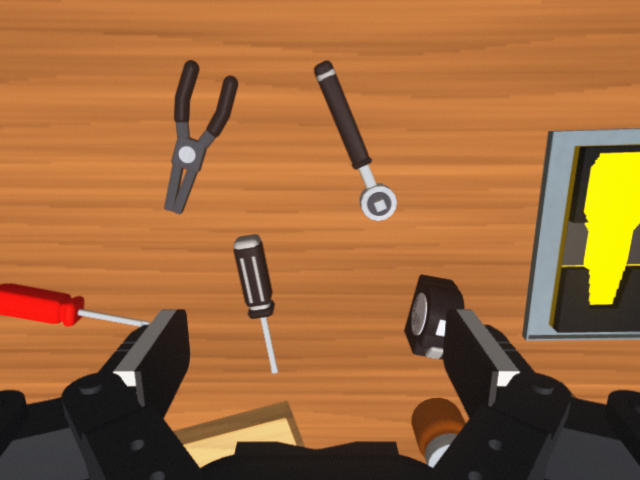

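The wrist view shows the pliers with joint at (187,155) and nose at (174,211); the ratchet from (323,65) to its head at (378,202); and the black screwdriver from handle end (247,240) to tip (275,372). The tape is at (433,315) with its disc side to the left. At the left edge, (40,305) is the red look-alike, to be left alone.

Run:
```python
from h import *
np.set_printoptions(precision=4,suppress=True)
c=load("w2");im=c["pixels"];h=cv2.cvtColor(im,cv2.COLOR_RGB2HSV)
def obj(box,z,name):
    x0,y0,x1,y1=box
    wood=cv2.inRange(h,(5,110,90),(20,255,255)); m=255-wood; k=np.zeros_like(m);k[y0:y1,x0:x1]=m[y0:y1,x0:x1]
    k=cv2.morphologyEx(k,cv2.MORPH_OPEN,np.ones((3,3)))
    n,l,st,_=cv2.connectedComponentsWithStats(k);i=1+np.argmax(st[1:,4]);v,u=np.where(l==i)
    P=onz(c,np.c_[u,v],z)[:,:2]; r=cv2.minAreaRect(P.astype(np.float32)*1000)
    print(name,st[i],"rect",np.round(r[0],1),np.round(r[1],1),round(r[2],1));return P
def slices(P,yaw,ex0,ex1,L):
    # axis along yaw; print extremes & width/mid by slices
    a=np.radians(yaw);e=np.array([np.cos(a),np.sin(a)]);f=np.array([-e[1],e[0]]);s=P@e;t=P@f
    print(" s",s.min(),s.max(),"len",s.max()-s.min())
    S=np.arange(s.min()+.004,s.max(),.01);o=[]
    for q in S:
        b=t[abs(s-q)<.003]; o.append(((b.min()+b.max())/2*1000,(b.max()-b.min())*1000))
    o=np.array(o);print(" mid",o[:,0].round(1));print(" w",o[:,1].round(0))
    return e,f
P=obj((300,55,405,225),.012,"ratchet");slices(P,24,0,0,0)
P=obj((225,228,290,380),.014,"screwdriver");slices(P,9,0,0,0)
P=obj((155,50,245,220),.010,"pliers");slices(P,-13,0,0,0)
print("R head, sleeve end",onz(c,[[378,202]],.02),onz(c,[[323,66]],.012))
print("S tip",onz(c,[[275,372]],.014),"P joint",onz(c,[[187,155]],.014),"P nose",onz(c,[[174,211]],.010))
crop=im[215:385,395:480,::-1];cv2.imwrite("pics/w2t.png",cv2.resize(crop,None,fx=3.5,fy=3.5,interpolation=cv2.INTER_CUBIC))
b=load("side0")["pixels"][205:265,340:405,::-1];b=cv2.resize(b,(298,280),interpolation=cv2.INTER_CUBIC)
a=load("scene0")["pixels"][250:310,285:350,::-1];a=cv2.resize(a,(298,280),interpolation=cv2.INTER_CUBIC)
d=cv2.imread("pics/w2t.png");z=np.zeros((595,600,3),np.uint8);z[:d.shape[0],:d.shape[1]]=d[:595];z[:280,300:598]=b;z[290:570,300:598]=a;cv2.imwrite("pics/tape.png",z)
```

```text
ratchet [ 315   61   82  160 3352] rect [ 446.9 -185.9] [161.9  36.5] 28.2
 s 0.2513285551959939 0.41345949529822207 len 0.16213094010222817
 mid [-347.5 -347.4 -347.5 -347.5 -347.4 -347.3 -347.3 -347.3 -347.3 -347.5
 -347.1 -347.3 -347.7 -347.3 -347.  -347.1]
 w [17. 18. 17. 17. 17. 17. 17. 17. 17. 17. 16. 11. 20. 33. 37. 33.]
screwdriver [ 234  235   44  139 2631] rect [ 617.4 -279.1] [164.6  30.4] 8.9
 s 0.4837972749522204 0.6484096883153417 len 0.16461241336312132
 mid [-372.  -372.3 -372.3 -372.3 -372.3 -372.2 -372.2 -372.9 -372.1 -374.
 -371.9 -371.8 -371.8 -371.7 -371.7 -371.8 -372.1]
 w [27. 30. 30. 30. 30. 30. 30. 29. 27. 23.  7.  7.  7.  7.  8.  7.  7.]
pliers [ 165   61   73  153 3920] rect [ 444.  -340.1] [ 52.5 145.1] 70.1
 s 0.43486832049455937 0.5814773877716337 len 0.14660906727707435
 mid [-224.8 -224.2 -225.5 -226.7 -226.9 -228.3 -229.4 -231.5 -233.2 -234.4
 -235.7 -236.8 -238.3 -239.5 -240.5]
 w [48. 52. 52. 53. 51. 46. 39. 31. 29. 29. 24. 23. 22. 20. 17.]
R head, sleeve end [[ 0.4994 -0.1578  0.02  ]] [[ 0.3734 -0.213   0.012 ]]
S tip [[ 0.6972 -0.2654  0.014 ]] P joint [[ 0.4545 -0.3447  0.014 ]] P nose [[ 0.5113 -0.3639  0.01  ]]
```

View pics/tape.png

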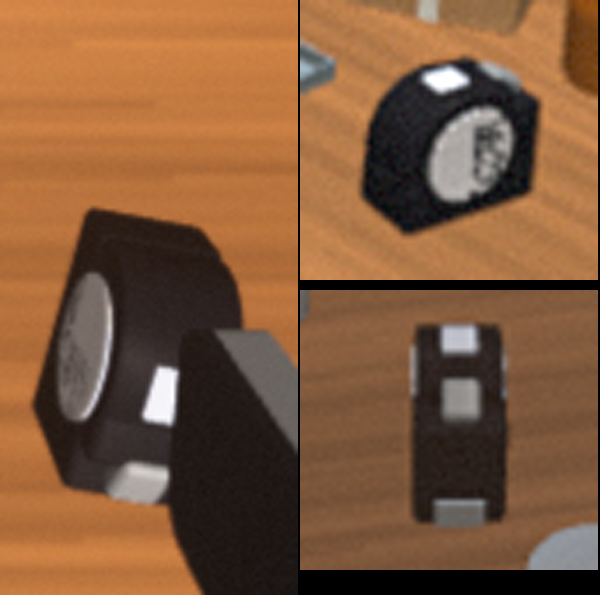

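Run:
```python
from h import *
go(.6069,-.2807,.06,9.1)
```

```text
turn [ 0.1 -0.1 -9. ] shift [-114.7  -82.9  238.4] at [ 0.4806 -0.217   0.2984] t 3.2 open 0.0856 grip 0 F [-0.1  0.6 -0.4]
```

```bash
I="python3 -m inch"
{ $I '{"increments":[[0.7,-11,-8,24,0,0,-4.5],[0.7,-11,-8,24,0,0,-4.5],[0.7,-11,-8,24,0,0,0],[0.7,-11,-8,24,0,0,0],[0.7,-11,-8,24,0,0,0]]}'
$I '{"increments":[[0.7,-12,-8,24,0,0,0],[0.7,-12,-8,20,0,0,0],[0.7,-12,-8,10,0,0,0],[0.7,-12,-9,0,0,0,0],[0.7,-12,-9,0,0,0,0]]}'
$I '{"increments":[[0.7,0,0,0,0,0,0],[0.7,0,0,0,0,0,0],[0.7,0,0,0,0,0,0],[0.7,0,0,0,0,0,0],[0.7,0,0,0,0,0,0]]}'
} | grep time
python3 - <<'E'
from h import *
go(.6069,-.2807,.06,9.1); shot("wrist","w3");go(.6069,-.2807,.06,9.1)
E
```

```text
time: 3.58
time: 4.0
time: 4.42
turn [ 0.  -0.   0.2] shift [-1.4 -0.7 65.6] at [ 0.6054 -0.2802  0.1256] t 4.4 open 0.0601 grip 0 F [ 0.3  0.7 -0.2]
turn [0.  0.  0.2] shift [-1.4 -0.5 65.6] at [ 0.6055 -0.2804  0.1256] t 4.5 open 0.0598 grip 0 F [-0.5  1.1  0.5]
```

View pics/w3.png

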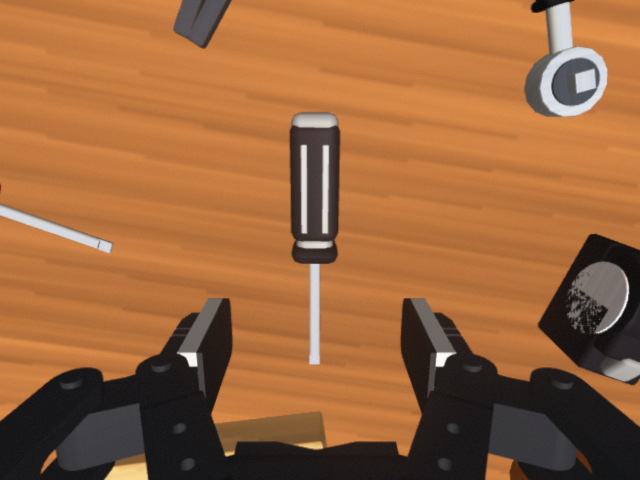

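The black/grey-handled screwdriver lies centred between the fingers, axis at column 315, tip at (314,362), handle front at row 262. The red-handled one's shaft, at (60,228), is well to the left.

Run:
```python
from h import *
c=load("w3");P=onz(c,[[314.5,363]],.014)[0];Q=onz(c,[[315,115]],.014)[0];a=np.radians(9.1);e=np.array([np.cos(a),np.sin(a),0])
print(P,P-.084*e,P-.092*e,np.linalg.norm(P-Q),np.degrees(np.arctan2(*(P-Q)[[1,0]])))
G=P-.092*e;go(G[0],G[1],.003,9.1)
```

```text
[ 0.69739282 -0.26588924  0.014     ] [ 0.61445006 -0.27917452  0.014     ] [ 0.60655075 -0.28043979  0.014     ] 0.16007535001335577 9.177007046719986
turn [0.  0.  0.2] shift [ -1.1  -0.2 122.6] at [ 0.6055 -0.2804  0.1256] t 4.5 open 0.0598 grip 0 F [-0.5  1.1  0.5]
```

```bash
I="python3 -m inch"
{ $I '{"increments":[[0.7,-1,0,22,0,0,0],[0.7,0,0,22,0,0,0],[0.7,0,0,22,0,0,0],[0.7,0,0,22,0,0,0],[0.7,0,0,18,0,0,0]]}'
$I '{"increments":[[0.7,0,0,12,0,0,0],[0.7,0,0,4,0,0,0],[0.7,0,0,0,0,0,0],[0.7,0,0,0,0,0,0],[0.2,0,0,0,0,0,0]]}' 40
$I '{"increments":[[0.1,0,0,0,0,0,0],[0.1,0,0,0,0,0,0],[0.1,0,0,0,0,0,0],[0.1,0,0,0,0,0,0],[0.1,0,0,0,0,0,0]]}' 40
}
python3 - <<'E'
from h import *
go(.530,.2611,.12,1.4)
E
```

```text
time: 4.88
ee_pos: [0.606, -0.2804, 0.0179]
ee_rot: [[-0.987, -0.161, -0.001], [-0.161, 0.987, 0.001], [0.001, 0.001, -1.0]]
force: [1.0, 0.3, -0.2]
opening: 0.0594
grasp_force: 0.0
time: 5.3
ee_pos: [0.608, -0.2815, 0.0049]
ee_rot: [[-0.987, -0.162, 0.002], [-0.162, 0.987, -0.001], [-0.002, -0.002, -1.0]]
force: [1.0, -0.4, 0.5]
opening: 0.0488
grasp_force: 0.0
time: 5.72
ee_pos: [0.608, -0.2814, 0.0048]
ee_rot: [[-0.987, -0.162, 0.003], [-0.162, 0.987, -0.001], [-0.002, -0.002, -1.0]]
force: [0.0, 0.8, 6.3]
opening: 0.027
grasp_force: 41.0
turn [-0.1  0.1  7.9] shift [  64.7  544.3 -115.2] at [ 0.608  -0.2814  0.0048] t 5.7 open 0.027 grip 41 F [0.  0.8 6.3]
```

```bash
I="python3 -m inch"
{ $I '{"increments":[[0.1,0,0,-10,0,0,0],[0.1,0,0,-20,0,0,0],[0.1,0,0,-25,0,0,0],[0.1,0,0,-25,0,0,0],[0.1,0,0,-20,0,0,0]]}'
$I '{"increments":[[0.1,0,0,-15,0,0,4],[0.1,0,0,0,0,0,3.9],[0.1,3,15,0,0,0,0],[0.1,4,30,0,0,0,0],[0.1,4,30,0,0,0,0]]}'
$I '{"increments":[[0.1,4,30,0,0,0,0],[0.1,4,30,0,0,0,0],[0.1,4,30,0,0,0,0],[0.1,4,30,0,0,0,0],[0.1,4,30,0,0,0,0]]}'
$I '{"increments":[[0.1,4,30,0,0,0,0],[0.1,4,30,0,0,0,0],[0.1,4,30,0,0,0,0],[0.1,4,30,0,0,0,0],[0.1,4,30,0,0,0,0]]}'
$I '{"increments":[[0.1,4,30,0,0,0,0],[0.1,4,30,0,0,0,0],[0.1,4,30,0,0,0,0],[0.1,4,30,0,0,0,0],[0.1,2,20,0,0,0,0]]}'
$I '{"increments":[[0.1,0,15,0,0,0,0],[0.1,0,5,0,0,0,0],[0.1,0,0,0,0,0,0],[0.1,0,0,0,0,0,0],[0.1,0,0,0,0,0,0]]}'
}|grep -E "opening"
python3 - <<'E'
from h import *
go(.5314,.2611,.10,1.4)
c=shot("wrist","w4")
E
```

```text
opening: 0.0274
opening: 0.0273
opening: 0.0274
opening: 0.027
opening: 0.0273
opening: 0.0271
turn [-0.  -0.  -0.1] shift [-6.8  9.8 18.3] at [0.5248 0.2512 0.1183] t 8.2 open 0.0271 grip 40 F [ 0.6 -0.7 -1.5]
```

View pics/w4.png

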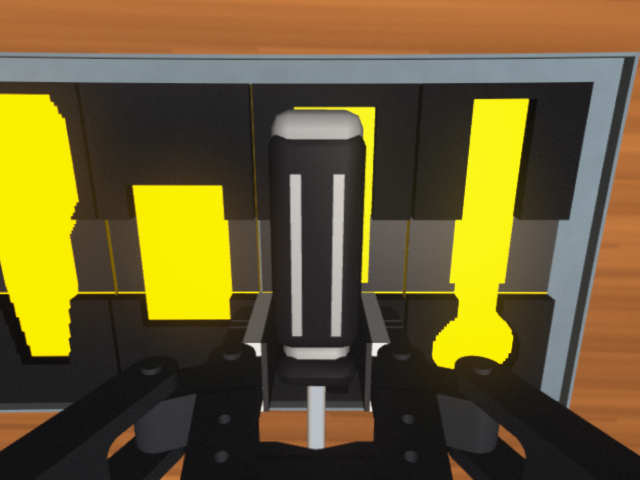

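The screwdriver is held straight over its module's pocket. The handle is at (317,220) and the pocket edge still shows to its right at column 375, matching the remaining 10 mm shift. I cross-check the pocket from this view before lowering.

Run:
```python
from h import *
np.set_printoptions(precision=4,suppress=True)
c=load("w4");q=onz(c,[[133,186],[222,185],[232,319],[149,320]],.014);print(q[:,:2].tolist(),q.mean(0))
print(onz(c,[[376,107],[369,283]],.024),onz(c,[[369,283]],.014),onz(c,[[455,294],[110,293]],.014))
```

```text
[[0.4994835664077668, 0.1460902686042378], [0.49761630595231976, 0.1968224824638844], [0.5826480376635115, 0.19985480412120335], [0.5843841738201325, 0.1478936134672391]] [0.541  0.1727 0.014 ]
[[0.4528 0.2811 0.024 ]
 [0.5521 0.2833 0.024 ]] [[0.5563 0.2847 0.014 ]] [[0.5622 0.3381 0.014 ]
 [0.5664 0.1257 0.014 ]]
```

```bash
I="python3 -m inch"
{ $I '{"increments":[[0.1,-4,6,0,0,0,0],[0.1,-3,4.6,10,0,0,0],[0.1,0,0,18,0,0,0],[0.1,0,0,18,0,0,0],[0.1,0,0,18,0,0,0]]}'
$I '{"increments":[[0.1,0,0,10,0,0,0],[0.1,0,0,6,0,0,0],[0.1,0,0,0,0,0,0],[0.1,0,0,0,0,0,0],[0.1,0,0,0,0,0,0]]}'
}|grep -E "opening"
python3 - <<'E'
from h import *
go(.5316,.2618,.0192,1.4)
E
```

```text
opening: 0.0271
opening: 0.0274
turn [ 0.   0.1 -0. ] shift [ 1.  -1.6 20.1] at [0.5326 0.2634 0.0393] t 9.1 open 0.0274 grip 40 F [-0.2  0.5 -1.4]
```

```bash
I="python3 -m inch"
{ $I '{"increments":[[0.1,1,-1.5,4,0,0,0],[0.1,0,0,5,0,0,0],[0.1,0,0,4,0,0,0],[0.1,0,0,3,0,0,0],[0.1,0,0,2,0,0,0]]}'
$I '{"increments":[[0.1,0,0,1,0,0,0],[0.1,0,0,0.5,0,0,0],[0.1,0,0,0.5,0,0,0],[0.1,0,0,0,0,0,0],[0.1,0,0,0,0,0,0]]}'
}|grep -E "ee_pos|force|opening"
python3 - <<'E'
from h import *
go(.5316,.2618,.0192,1.4)
E
```

```text
ee_pos: [0.5302, 0.2614, 0.0197]
force: [-0.1, -0.4, -1.1]
opening: 0.027
grasp_force: 40.2
ee_pos: [0.5308, 0.2616, 0.0185]
force: [-0.7, 0.7, -1.2]
opening: 0.0277
grasp_force: 40.2
turn [0. 0. 0.] shift [-0.8  0.2 -0.7] at [0.5308 0.2616 0.0185] t 9.9 open 0.0277 grip 40 F [-0.7  0.7 -1.2]
```

```bash
I="python3 -m inch"
{ $I '{"increments":[[0.1,-0.7,0,0.5,0,0,0],[0.1,0,0,0.3,0,0,0],[0.1,0,0,0,0,0,0],[0.1,0,0,0,0,0,0],[0.1,0,0,0,0,0,0]]}'
$I '{"increments":[[0.1,0,0,0.5,0,0,0],[0.1,0,0,0.3,0,0,0],[0.1,0,0,0,0,0,0],[0.1,0,0,0,0,0,0],[0.1,0,0,0,0,0,0]]}'
$I '{"increments":[[0.1,0,0,0.5,0,0,0],[0.1,0,0,0.3,0,0,0],[0.1,0,0,0,0,0,0],[0.1,0,0,0,0,0,0],[0.1,0,0,0,0,0,0]]}'
}|grep -E "ee_pos|force:"
```

```text
ee_pos: [0.5313, 0.2616, 0.0175]
force: [0.1, -0.6, -1.4]
grasp_force: 40.2
ee_pos: [0.5313, 0.2615, 0.0167]
force: [-1.0, 0.4, -1.6]
grasp_force: 40.2
ee_pos: [0.5313, 0.2616, 0.0159]
force: [-0.8, 0.2, -2.6]
grasp_force: 40.2
```

```bash
I="python3 -m inch"
{ $I '{"increments":[[0.1,0,0,0.5,0,0,0],[0.1,0,0,0.5,0,0,0],[0.1,0,0,0,0,0,0],[0.1,0,0,0,0,0,0],[0.1,0,0,0,0,0,0]]}'
$I '{"increments":[[0.1,0,0,0.5,0,0,0],[0.1,0,0,0.5,0,0,0],[0.1,0,0,0,0,0,0],[0.1,0,0,0,0,0,0],[0.1,0,0,0,0,0,0]]}'
}|grep -E "ee_pos|force:"
python3 - <<'E'
from h import *
c=shot("scene","s5")
s=c["pixels"][195:290,340:565,::-1];cv2.imwrite("pics/s5c.png",cv2.resize(s,None,fx=3.5,fy=3.5,interpolation=cv2.INTER_CUBIC))
E
```

```text
ee_pos: [0.5313, 0.2616, 0.0149]
force: [0.1, 0.4, -1.1]
grasp_force: 40.2
ee_pos: [0.5313, 0.2616, 0.0148]
force: [-2.6, -1.8, 5.8]
grasp_force: 41.0
```

View pics/s5c.png

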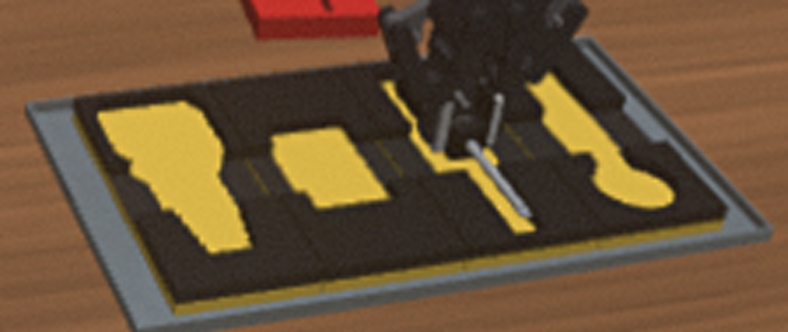

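Contact came at TCP z = 15 mm, exactly 10 mm above the pickup height, so the pocket floor is 10 mm up. The shaft is seen in its slot at (500,180) in the crop. Release.

```bash
I="python3 -m inch"
{ $I '{"increments":[[0.45,0,0,-0.5,0,0,0],[0.55,0,0,0,0,0,0],[0.55,0,0,0,0,0,0],[0.55,0,0,0,0,0,0],[0.55,0,0,-8,0,0,0]]}'
$I '{"increments":[[0.55,0,0,-20,0,0,0],[0.55,0,0,-25,0,0,0],[0.55,0,0,-25,0,0,0],[0.55,0,-5,-25,0,0,0],[0.55,0,-20,-20,0,0,0]]}'
$I '{"increments":[[0.55,6,-30,-20,0,0,0],[0.55,8,-30,0,0,0,0],[0.55,8,-20,0,0,0,0],[0.55,0,0,0,0,0,0],[0.55,0,0,0,0,0,0]]}'
}|grep -E "ee_pos|force:"
python3 - <<'E'
from h import *
go(.4446,-.1823,.20,24); c=shot("wrist","w6");cv2.imwrite("pics/w6s.png",c["pixels"][60:400,100:620,::-1])
E
```

```text
ee_pos: [0.53, 0.2611, 0.0211]
force: [-0.5, -0.5, -0.6]
grasp_force: 0.0
ee_pos: [0.5326, 0.2386, 0.1401]
force: [0.3, -0.7, 0.2]
grasp_force: 0.0
ee_pos: [0.5118, 0.1553, 0.1581]
force: [0.1, -0.1, -0.5]
grasp_force: 0.0
turn [  0.    0.  -22.7] shift [ 198.7 -281.1  -41.9] at [0.5118 0.1553 0.1581] t 13.3 open 0.0472 grip 0 F [ 0.1 -0.1 -0.5]
```

View pics/w6s.png

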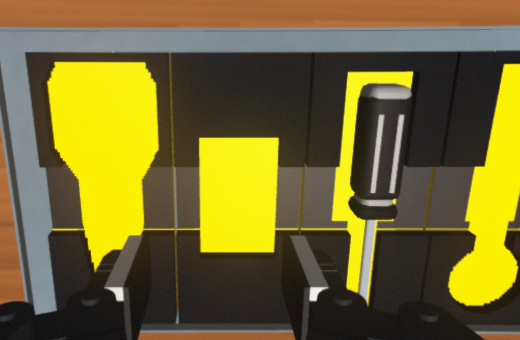

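The screwdriver lies in its pocket, handle towards the robot, shaft in the narrow slot at (465,330) in full-image pixels. Next, the ratchet.

```bash
I="python3 -m inch"
{ $I '{"increments":[[0.55,0,0,0,0,0,-5.7],[0.55,0,0,0,0,0,-5.7],[0.55,0,0,0,0,0,-5.7],[0.55,0,0,0,0,0,-5.6],[0.55,16,-23,0,0,0,0]]}'
$I '{"increments":[[0.55,16,-23,0,0,0,0],[0.55,17,-23,0,0,0,0],[0.55,17,-23,0,0,0,0],[0.55,17,-24,0,0,0,0],[0.55,17,-24,0,0,0,0]]}'
$I '{"increments":[[0.55,17,-24,0,0,0,0],[0.55,17,-24,0,0,0,0],[0.55,17,-24,0,0,0,0],[0.55,17,-24,0,0,0,0],[0.55,16,-23,10,0,0,0]]}'
$I '{"increments":[[0.5,14,-20,15,0,0,0],[0.5,0,0,15,0,0,0],[0.5,0,0,0,0,0,0],[0.5,0,0,0,0,0,0],[0.5,0,0,0,0,0,0]]}'
}|grep -c force
python3 - <<'E'
from h import *
np.set_printoptions(precision=4,suppress=True)
c=load("w6")
for z in(.01,.014):
  q=onz(c,[[299,197],[378,197],[375,311],[301,312]],z);print(z,q.mean(0),q[1]-q[0],q[3]-q[0],q[2]-q[1],onz(c,[[300,289]],z))
go(.4446,-.1823,.008,24); c=shot("wrist","w7")
h=cv2.cvtColor(c["pixels"],cv2.COLOR_RGB2HSV);m=cv2.bitwise_not(cv2.inRange(h,(5,110,90),(20,255,255)));m[:,:200]=0;m[:,430:]=0;m[330:]=0
for r in range(20,330,25):
    u=np.where(m[r])[0]
    if len(u): print(r,u.min(),u.max(),onz(c,[[(u.min()+u.max())/2,r]],.012)[0])
E
```

```text
8
0.01 [0.5419 0.1722 0.01  ] [-0.0012  0.0539  0.    ] [0.0864 0.0025 0.    ] [0.0855 0.0032 0.    ] [[0.5675 0.1453 0.01  ]]
0.014 [0.5405 0.1719 0.014 ] [-0.0012  0.0531  0.    ] [0.0852 0.0024 0.    ] [0.0843 0.0032 0.    ] [[0.5658 0.1454 0.014 ]]
turn [0.  0.  0.2] shift [  2.6  -2.8 109.9] at [ 0.4458 -0.1787  0.1179] t 15.0 open 0.0429 grip 0 F [ 0.2 -0.7 -0.1]
95 295 326 [ 0.3764 -0.2132  0.012 ]
120 295 326 [ 0.3884 -0.2079  0.012 ]
145 296 326 [ 0.4007 -0.2022  0.012 ]
170 296 326 [ 0.4135 -0.1964  0.012 ]
195 297 326 [ 0.4266 -0.1903  0.012 ]
220 297 325 [ 0.4405 -0.1844  0.012 ]
245 297 325 [ 0.4547 -0.1781  0.012 ]
270 303 320 [ 0.4692 -0.1713  0.012 ]
295 235 397 [ 0.4833 -0.1619  0.012 ]
320 208 424 [ 0.4991 -0.1548  0.012 ]
```

View pics/w7.png

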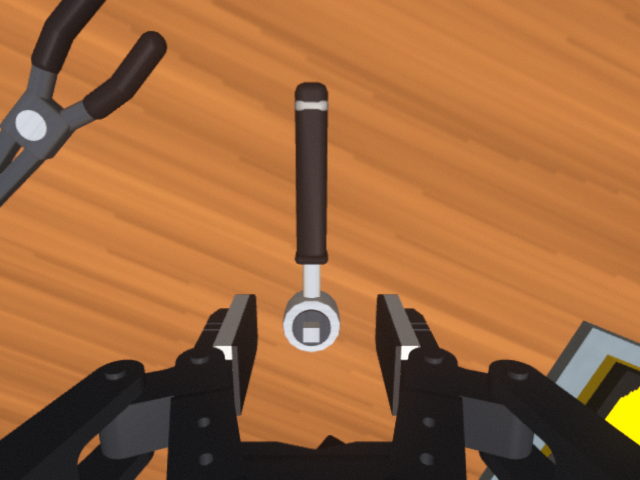

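The ratchet lies centred between the fingers, with its sleeve at column 311 and its head at (312,322), on the measured line. I lower and grip.

```bash
I="python3 -m inch"
{ $I '{"increments":[[0.5,2.6,-2.8,20,0,0,0],[0.5,0,0,22,0,0,0],[0.5,0,0,22,0,0,0],[0.5,0,0,18,0,0,0],[0.5,0,0,14,0,0,0]]}'
$I '{"increments":[[0.5,0,0,10,0,0,0],[0.5,0,0,4,0,0,0],[0.5,0,0,0,0,0,0],[0.5,0,0,0,0,0,0],[0.1,0,0,0,0,0,0]]}' 60
$I '{"increments":[[0,0,0,0,0,0,0],[0,0,0,0,0,0,0],[0,0,0,0,0,0,0],[0,0,0,0,0,0,0],[0,0,0,0,0,0,0]]}'
}|grep -E "ee_pos|force:"
python3 - <<'E'
from h import *
go(.5362,.3510,.12,1.4)
E
```

```text
ee_pos: [0.4444, -0.1823, 0.021]
force: [0.1, 0.8, 0.4]
grasp_force: 0.0
ee_pos: [0.4449, -0.1834, 0.0084]
force: [1.0, -0.4, 0.7]
grasp_force: 0.0
ee_pos: [0.4449, -0.1835, 0.0086]
force: [0.2, 0.7, 5.7]
grasp_force: 59.5
turn [-0.1  0.1 22.7] shift [-104.3  532.1 -111.4] at [ 0.4449 -0.1835  0.0086] t 16.3 open 0.0163 grip 60 F [0.2 0.7 5.7]
```

```bash
I="python3 -m inch"
{ $I '{"increments":[[0,0,0,-8,0,0,0],[0,0,0,-20,0,0,0],[0,0,0,-25,0,0,0],[0,0,0,-25,0,0,0],[0,0,0,-20,0,0,0]]}'
$I '{"increments":[[0,0,0,-14,0,0,5.7],[0,0,0,0,0,0,5.7],[0,0,0,0,0,0,5.7],[0,0,0,0,0,0,5.6],[0,-5.5,20,0,0,0,0]]}'
$I '{"increments":[[0,-5.5,30,0,0,0,0],[0,-5.5,30,0,0,0,0],[0,-5.5,30,0,0,0,0],[0,-5.5,30,0,0,0,0],[0,-5.5,30,0,0,0,0]]}'
$I '{"increments":[[0,-5.5,30,0,0,0,0],[0,-5.5,30,0,0,0,0],[0,-5.5,30,0,0,0,0],[0,-5.5,30,0,0,0,0],[0,-5.5,30,0,0,0,0]]}'
$I '{"increments":[[0,-5.5,30,0,0,0,0],[0,-5.5,30,0,0,0,0],[0,-5.5,30,0,0,0,0],[0,-5.5,30,0,0,0,0],[0,-5.5,30,0,0,0,0]]}'
$I '{"increments":[[0,-5.5,30,0,0,0,0],[0,-5,18,0,0,0,0],[0,0,0,0,0,0,0],[0,0,0,0,0,0,0],[0,0,0,0,0,0,0]]}'
}|grep -E "opening"
python3 - <<'E'
from h import *
go(.5362,.3510,.018,1.4); c=shot("wrist","w8")
E
```

```text
opening: 0.0163
opening: 0.0158
opening: 0.0162
opening: 0.0163
opening: 0.0162
opening: 0.0161
turn [-0.1 -0.1 -0. ] shift [ -7.5  14.5 101.2] at [0.529  0.3363 0.1192] t 18.8 open 0.0161 grip 59 F [ 0.8 -0.1 -2.6]
```

View pics/w8.png

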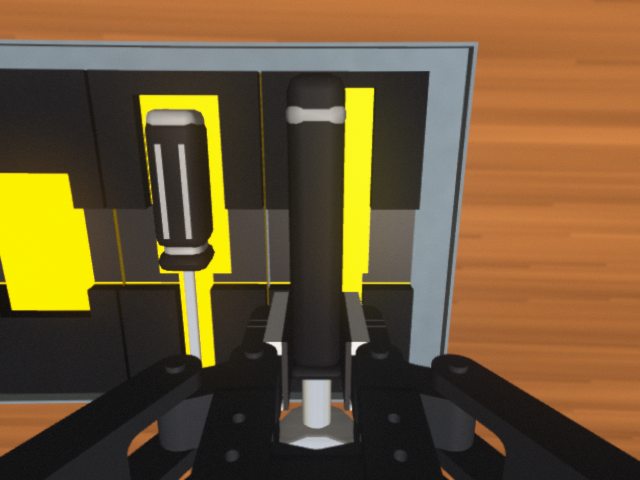

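The ratchet hangs level and straight at column 316, and its pocket's right edge shows at column 374, so the 14 mm side shift is plausible. The screwdriver is still seated at (182,190). I compute the edge.

Run:
```python
from h import *
np.set_printoptions(precision=4,suppress=True)
c=load("w8");print(onz(c,[[374,100],[368.5,240],[405,284],[345,284]],.01),onz(c,[[374,100],[368.5,240]],.014))
```

```text
[[0.4532 0.3668 0.01  ]
 [0.5342 0.3686 0.01  ]
 [0.5625 0.3931 0.01  ]
 [0.5634 0.3555 0.01  ]] [[0.4533 0.3663 0.014 ]
 [0.533  0.368  0.014 ]]
```

```bash
I="python3 -m inch"
{ $I '{"increments":[[0,-4,7,0,0,0,0],[0,-4,7.8,5,0,0,0],[0,0,0,18,0,0,0],[0,0,0,18,0,0,0],[0,0,0,18,0,0,0]]}'
$I '{"increments":[[0,0,0,12,0,0,0],[0,0,0,6,0,0,0],[0,0,0,0,0,0,0],[0,0,0,0,0,0,0],[0,0,0,0,0,0,0]]}'
}|grep -E "opening"
python3 - <<'E'
from h import *
go(.537,.3513,.0186,1.4)
E
```

```text
opening: 0.0163
opening: 0.0162
turn [ 0.1  0.1 -0. ] shift [ 1.3 -1.3 24.9] at [0.5383 0.3526 0.0435] t 19.7 open 0.0162 grip 59 F [ 0.1  0.3 -2.2]
```

```bash
I="python3 -m inch"
{ $I '{"increments":[[0,1.3,-1.3,4,0,0,0],[0,0,0,5,0,0,0],[0,0,0,5,0,0,0],[0,0,0,4,0,0,0],[0,0,0,0,0,0,0]]}'
$I '{"increments":[[0,0,0,2,0,0,0],[0,0,0,1,0,0,0],[0,0,0,1,0,0,0],[0,0,0,0,0,0,0],[0,0,0,0,0,0,0]]}'
$I '{"increments":[[0,0,0,0.6,0,0,0],[0,0,0,0.5,0,0,0],[0,0,0,0,0,0,0],[0,0,0,0,0,0,0],[0,0,0,0,0,0,0]]}'
$I '{"increments":[[0,0,0,0.6,0,0,0],[0,0,0,0.5,0,0,0],[0,0,0,0,0,0,0],[0,0,0,0,0,0,0],[0,0,0,0,0,0,0]]}'
}|grep -E "ee_pos|force:"
```

```text
ee_pos: [0.5351, 0.3503, 0.0231]
force: [0.2, -0.1, -2.2]
grasp_force: 59.1
ee_pos: [0.5361, 0.3508, 0.0205]
force: [-0.2, 0.2, -2.0]
grasp_force: 59.1
ee_pos: [0.5361, 0.3508, 0.0194]
force: [0.3, 0.1, -3.2]
grasp_force: 59.1
ee_pos: [0.5361, 0.3509, 0.0187]
force: [-1.7, -0.8, 2.7]
grasp_force: 59.7
```

```bash
I="python3 -m inch"
{ $I '{"increments":[[0.4,0,0,-0.3,0,0,0],[0.5,0,0,0,0,0,0],[0.5,0,0,0,0,0,0],[0.5,0,0,0,0,0,0],[0.5,0,0,-8,0,0,0]]}'
$I '{"increments":[[0.5,0,0,-20,0,0,0],[0.5,0,0,-25,0,0,0],[0.5,0,0,-25,0,0,0],[0.5,0,-5,-25,0,0,0],[0.5,0,-25,-20,0,0,0]]}'
$I '{"increments":[[0.55,4,-30,-10,0,0,0],[0.55,4,-30,0,0,0,0],[0.55,0,-15,0,0,0,0],[0.55,0,0,0,0,0,0],[0.55,0,0,0,0,0,0]]}'
}|grep -E "force:"
python3 - <<'E'
from h import *
go(.4545,-.3445,.12,-19.5); c=shot("wrist","w9");cv2.imwrite("pics/w9s.png",c["pixels"][60:400,100:640,::-1])
E
```

```text
force: [0.2, 0.0, 0.3]
grasp_force: 0.0
force: [0.5, -0.7, -0.1]
grasp_force: 0.0
force: [-0.6, 0.7, -0.6]
grasp_force: 0.0
turn [ 0.1 -0.  20.8] shift [-125.1 -581.5   31.7] at [0.5307 0.2454 0.1517] t 22.6 open 0.0467 grip 0 F [-0.6  0.7 -0.6]
```

View pics/w9s.png

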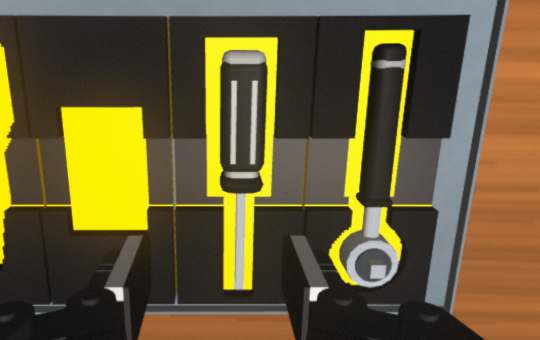

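Both the screwdriver and the ratchet lie in their pockets, handles to the robot, the ratchet head in the round pocket at (472,323) in full-image pixels. Next, the pliers.

```bash
I="python3 -m inch"
{ $I '{"increments":[[0.6,0,-10,0,0,0,5.2],[0.6,0,-10,0,0,0,5.2],[0.6,-3,-10,0,0,0,5.2],[0.6,-6,-20,0,0,0,5.2],[0.6,-6,-29,0,0,0,0]]}'
$I '{"increments":[[0.6,-6,-29,0,0,0,0],[0.6,-6,-29,0,0,0,0],[0.6,-6,-29,0,0,0,0],[0.6,-6,-29,0,0,0,0],[0.6,-6,-29,0,0,0,0]]}'
$I '{"increments":[[0.6,-6,-29,0,0,0,0],[0.6,-6,-29,0,0,0,0],[0.6,-6,-29,0,0,0,0],[0.6,-6,-29,0,0,0,0],[0.6,-6,-29,0,0,0,0]]}'
$I '{"increments":[[0.6,-6,-29,0,0,0,0],[0.6,-6,-29,0,0,0,0],[0.6,-6,-29,0,0,0,0],[0.6,-6,-29,0,0,0,0],[0.6,-6,-29,0,0,0,0]]}'
$I '{"increments":[[0.6,-6,-20,10,0,0,0],[0.6,-3,-5,15,0,0,0],[0.6,0,0,5,0,0,0],[0.6,0,0,0,0,0,0],[0.6,0,0,0,0,0,0]]}'
}|grep -c "force:"
python3 - <<'E'
from h import *
np.set_printoptions(precision=4,suppress=True)
go(.4545,-.3445,.008,-19.5); c=shot("wrist","w10")
h=cv2.cvtColor(c["pixels"],cv2.COLOR_RGB2HSV);m=cv2.bitwise_not(cv2.inRange(h,(5,110,90),(20,255,255)));m[:,:220]=0;m[:,420:]=0;m[400:]=0
for r in range(20,400,15):
    u=np.where(m[r])[0]
    if len(u): print(r,u.min(),u.max(),onz(c,[[(u.min()+u.max())/2,r]],.012)[0])
E
```

```text
10
turn [ 0.1 -0.1  0.2] shift [ -0.9 -46.8 113. ] at [ 0.4693 -0.3001  0.121 ] t 24.8 open 0.0513 grip 0 F [0.1 0.4 0.3]
95 255 277 [ 0.3869 -0.2996  0.012 ]
110 255 278 [ 0.3943 -0.3022  0.012 ]
125 256 278 [ 0.4019 -0.3049  0.012 ]
140 257 279 [ 0.4098 -0.3073  0.012 ]
155 256 279 [ 0.4176 -0.3106  0.012 ]
170 253 276 [ 0.425  -0.3154  0.012 ]
185 220 272 [ 0.4296 -0.3287  0.012 ]
200 220 265 [ 0.4372 -0.334   0.012 ]
215 220 259 [ 0.445  -0.3391  0.012 ]
230 220 260 [ 0.4538 -0.3424  0.012 ]
245 220 260 [ 0.4626 -0.346   0.012 ]
260 220 256 [ 0.4712 -0.3508  0.012 ]
275 221 256 [ 0.4804 -0.3542  0.012 ]
290 223 255 [ 0.4899 -0.3577  0.012 ]
305 220 415 [ 0.516  -0.3146  0.012 ]
320 220 419 [ 0.5264 -0.3169  0.012 ]
335 220 419 [ 0.5365 -0.3204  0.012 ]
350 220 419 [ 0.5469 -0.324   0.012 ]
365 220 419 [ 0.5575 -0.3277  0.012 ]
380 220 419 [ 0.5683 -0.3314  0.012 ]
395 220 419 [ 0.5794 -0.3353  0.012 ]
```

View pics/w10.png

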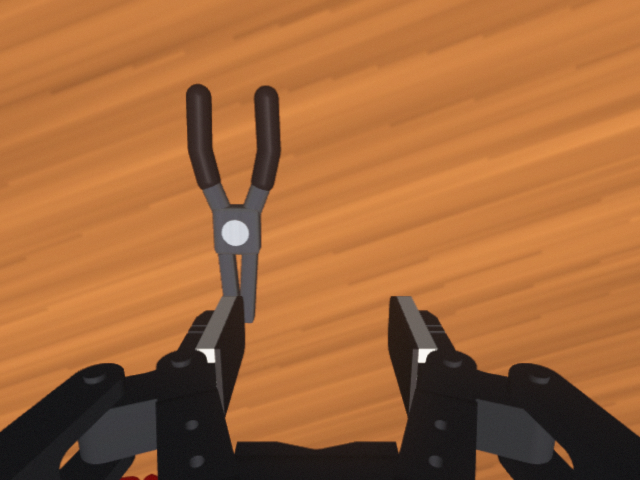

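The pliers' joint rivet is at (235,232) with the nose down at about (243,320), to the left of the fingers; another 47 mm sideways is needed, as computed.

```bash
python3 - <<'E'
from h import *
np.set_printoptions(precision=4,suppress=True)
c=load("w10")
h=onz(c,[[232.5,110]],.009)[0];j=onz(c,[[237.3,222]],.012)[0];r=onz(c,[[235.3,232.5]],.014)[0]
print(h,j,r,np.degrees(np.arctan2(r[1]-h[1],r[0]-h[0])))
print(onz(c,[[214,232],[261,232],[237,207],[237,252]],.012))
E
I="python3 -m inch"
{ $I '{"increments":[[0.6,0,-15,0,0,0,0],[0.6,0,-20,0,0,0,0],[0.6,0,-12,10,0,0,0],[0.6,0,0,10,0,0,0],[0.6,0,0,10,0,0,0]]}'
$I '{"increments":[[0.6,0,0,0,0,0,0],[0.6,0,0,0,0,0,0],[0.6,0,0,0,0,0,0],[0.6,0,0,0,0,0,0],[0.6,0,0,0,0,0,0]]}'; }|grep opening
python3 - <<'E'
from h import *
np.set_printoptions(precision=4,suppress=True)
go(.4545,-.3445,.008,-19.5); c=shot("wrist","w11")
h=cv2.cvtColor(c["pixels"],cv2.COLOR_RGB2HSV);m=cv2.bitwise_not(cv2.inRange(h,(5,110,90),(20,255,255)));m[:,:245]=0;m[:,390:]=0;m[400:]=0
for r in range(20,300,15):
    u=np.where(m[r])[0]
    if len(u): print(r,u.min(),u.max(),onz(c,[[(u.min()+u.max())/2,r]],.012)[0])
E
```

```text
[ 0.388  -0.3206  0.009 ] [ 0.4486 -0.342   0.012 ] [ 0.4539 -0.3451  0.014 ] -20.409212397284385
[[ 0.4498 -0.3576  0.012 ]
 [ 0.4591 -0.3309  0.012 ]
 [ 0.44   -0.3387  0.012 ]
 [ 0.4661 -0.3494  0.012 ]]
opening: 0.0513
opening: 0.0513
turn [-0.   0.   0.1] shift [-0.1  1.5 83.9] at [ 0.4539 -0.3459  0.0919] t 25.6 open 0.0513 grip 0 F [0.4 0.4 0.5]
80 276 283 [ 0.3692 -0.3341  0.012 ]
95 267 369 [ 0.3818 -0.3188  0.012 ]
110 267 369 [ 0.3884 -0.3211  0.012 ]
125 267 369 [ 0.3951 -0.3235  0.012 ]
140 267 369 [ 0.402  -0.3259  0.012 ]
155 267 368 [ 0.4089 -0.3286  0.012 ]
170 270 364 [ 0.416  -0.3313  0.012 ]
185 274 360 [ 0.4233 -0.3339  0.012 ]
200 281 353 [ 0.4307 -0.3365  0.012 ]
215 287 346 [ 0.4383 -0.3394  0.012 ]
230 291 341 [ 0.4459 -0.3424  0.012 ]
245 291 341 [ 0.4539 -0.3452  0.012 ]
260 291 340 [ 0.4619 -0.3483  0.012 ]
275 295 336 [ 0.4702 -0.3512  0.012 ]
290 296 334 [ 0.4785 -0.3545  0.012 ]
```

```bash
I="python3 -m inch"
{ $I '{"increments":[[0.6,0,0.5,10,0,0,0.8],[0.6,0,0,20,0,0,0],[0.6,0,0,20,0,0,0],[0.6,0,0,16,0,0,0],[0.6,0,0,10,0,0,0]]}'
$I '{"increments":[[0.6,0,0,6,0,0,0],[0.6,0,0,2,0,0,0],[0.6,0,0,0,0,0,0],[0.6,0,0,0,0,0,0],[0.6,0,0,0,0,0,0]]}' 60
}|grep -E "ee_pos|force:"
python3 - <<'E'
from h import *
go(.4538,-.3450,.0055,-20.3)
E
```

```text
ee_pos: [0.4526, -0.3445, 0.0131]
force: [-0.8, 1.3, -0.2]
grasp_force: 0.0
ee_pos: [0.4544, -0.3462, 0.0085]
force: [0.2, -0.4, 0.0]
grasp_force: 0.0
turn [-0.   0.1  0.1] shift [0.9 0.9 3. ] at [ 0.4544 -0.3462  0.0085] t 26.5 open 0.0511 grip 0 F [ 0.2 -0.4  0. ]
```

```bash
I="python3 -m inch"
{ $I '{"increments":[[0.6,0,0.9,1.5,0,0,0],[0.6,0,0,1.5,0,0,0],[0.4,0,0,0,0,0,0],[0.2,0,0,0,0,0,0],[0.1,0,0,0,0,0,0]]}'
$I '{"increments":[[0.1,0,0,0,0,0,0],[0.1,0,0,0,0,0,0],[0.1,0,0,0,0,0,0],[0.1,0,0,0,0,0,0],[0.1,0,0,0,0,0,0]]}'
$I '{"increments":[[0.1,0,0,-8,0,0,0],[0.1,0,0,-16,0,0,0],[0.1,0,0,-10,0,0,0],[0.1,0,0,0,0,0,0],[0.1,0,0,0,0,0,0]]}'
}
python3 - <<'E'
from h import *
go(.5427,.0832,.10,1.4); c=shot("wrist","w12")
E
```

```text
time: 26.95
ee_pos: [0.4541, -0.3448, 0.0049]
ee_rot: [[-0.939, 0.345, 0.0], [0.345, 0.939, -0.0], [-0.0, -0.0, -1.0]]
force: [-1.3, 0.5, 2.9]
opening: 0.0259
grasp_force: 59.4
time: 27.37
ee_pos: [0.4541, -0.3448, 0.0049]
ee_rot: [[-0.938, 0.345, 0.0], [0.345, 0.938, -0.0], [-0.0, -0.0, -1.0]]
force: [-2.2, 0.1, 5.5]
opening: 0.026
grasp_force: 59.6
time: 27.78
ee_pos: [0.4545, -0.3452, 0.039]
ee_rot: [[-0.938, 0.345, 0.001], [0.345, 0.938, -0.001], [-0.002, -0.001, -1.0]]
force: [0.1, 0.1, -1.7]
opening: 0.026
grasp_force: 59.2
turn [ -0.    0.1 -21.6] shift [-98.6 426.1 -61. ] at [ 0.4545 -0.3452  0.039 ] t 27.8 open 0.026 grip 59 F [ 0.1  0.1 -1.7]
```

View pics/w12.png

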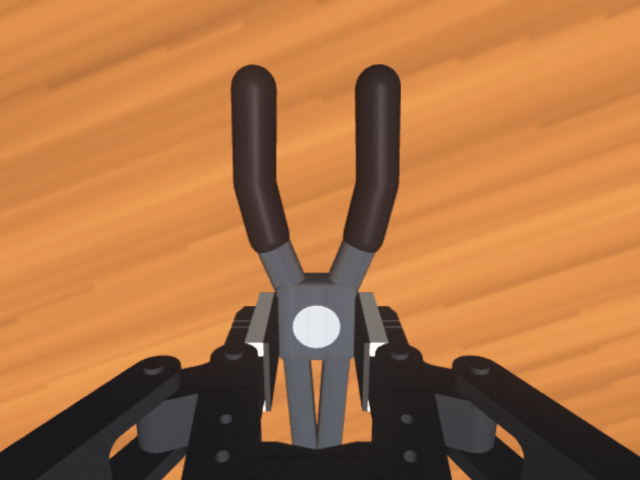

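The pliers are held level and symmetric, rivet at (317,327) between the pads. I carry them over.

```bash
I="python3 -m inch"
{ $I '{"increments":[[0.1,0,0,-20,0,0,0],[0.1,0,0,-25,0,0,0],[0.1,0,0,-25,0,0,-5],[0.1,0,0,-10,0,0,-5.5],[0.1,0,0,0,0,0,-5.6]]}'
$I '{"increments":[[0.1,0,0,0,0,0,-5.5],[0.1,-6,20,0,0,0,0],[0.1,-7,29,0,0,0,0],[0.1,-7,29,0,0,0,0],[0.1,-7,29,0,0,0,0]]}'
$I '{"increments":[[0.1,-7,29,0,0,0,0],[0.1,-7,29,0,0,0,0],[0.1,-7,29,0,0,0,0],[0.1,-7,29,0,0,0,0],[0.1,-7,29,0,0,0,0]]}'
$I '{"increments":[[0.1,-7,29,0,0,0,0],[0.1,-7,29,0,0,0,0],[0.1,-7,29,0,0,0,0],[0.1,-7,29,0,0,0,0],[0.1,-5,29,0,0,0,0]]}'
$I '{"increments":[[0.1,-4,20,0,0,0,0],[0.1,0,6,0,0,0,0],[0.1,0,0,0,0,0,0],[0.1,0,0,0,0,0,0],[0.1,0,0,0,0,0,0]]}'
}|grep opening
python3 - <<'E'
from h import *
go(.5427,.0830,.0152,1.4);c=shot("wrist","w13");cv2.imwrite("pics/w13s.png",c["pixels"][:,:,::-1])
E
```

```text
opening: 0.026
opening: 0.0263
opening: 0.0258
opening: 0.0261
opening: 0.0264
turn [-0.  -0.1 -0.1] shift [ -0.7   3.5 102.8] at [0.5421 0.0795 0.118 ] t 29.9 open 0.0264 grip 60 F [ 1.  -0.6 -2.3]
```

View pics/w13s.png

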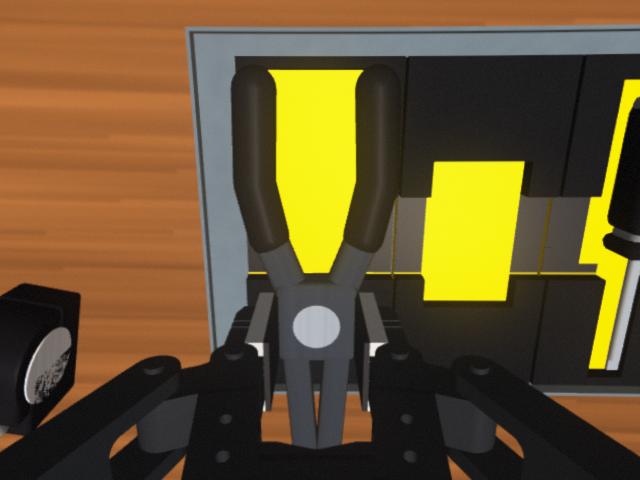

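The pliers hang over their pocket, handles towards the robot, rivet at (317,327), and the tape pocket is at (473,230). That makes 16 pictures viewed, past the 14 allowed, so I look at no more and work from numbers only.

```bash
python3 - <<'E'
from h import *
np.set_printoptions(precision=4,suppress=True)
c=load("w13");q=onz(c,[[434,161],[524,161],[507.5,300],[423,300]],.01);print(q.mean(0));print(q[:,:2])
print(onz(c,[[394,200],[394,265],[250,273],[380,273]],.01))
E
I="python3 -m inch"
{ $I '{"increments":[[0.1,0,3,10,0,0,0],[0.1,0,0,18,0,0,0],[0.1,0,0,20,0,0,0],[0.1,0,0,18,0,0,0],[0.1,0,0,8,0,0,0]]}'
$I '{"increments":[[0.1,0,0,0,0,0,0],[0.1,0,0,0,0,0,0],[0.1,0,0,0,0,0,0],[0.1,0,0,0,0,0,0],[0.1,0,0,0,0,0,0]]}'; }|grep -E opening
python3 - <<'E'
from h import *
go(.5427,.0828,.0152,1.4)
E
```

```text
[0.5416 0.1733 0.01  ]
[[0.4988 0.1464]
 [0.4978 0.1974]
 [0.5843 0.201 ]
 [0.5857 0.1482]]
[[0.522  0.1252 0.01  ]
 [0.5627 0.1283 0.01  ]
 [0.57   0.0396 0.01  ]
 [0.5682 0.12   0.01  ]]
opening: 0.026
opening: 0.0262
turn [ 0.   0.1 -0. ] shift [ 1.  -0.8 30.5] at [0.5436 0.0837 0.0457] t 30.8 open 0.0262 grip 59 F [ 0.2 -0.1 -2.3]
```

```bash
I="python3 -m inch"
{ $I '{"increments":[[0.1,0,-0.7,5,0,0,0],[0.1,0,0,6,0,0,0],[0.1,0,0,6,0,0,0],[0.1,0,0,5,0,0,0],[0.1,0,0,3,0,0,0]]}'
$I '{"increments":[[0.1,0,0,2,0,0,0],[0.1,0,0,1,0,0,0],[0.1,0,0,0,0,0,0],[0.1,0,0,0,0,0,0],[0.1,0,0,0,0,0,0]]}'
$I '{"increments":[[0.1,0,0,0.6,0,0,0],[0.1,0,0,0.5,0,0,0],[0.1,0,0,0,0,0,0],[0.1,0,0,0,0,0,0],[0.1,0,0,0,0,0,0]]}'
$I '{"increments":[[0.1,0,0,0.6,0,0,0],[0.1,0,0,0.5,0,0,0],[0.1,0,0,0,0,0,0],[0.1,0,0,0,0,0,0],[0.1,0,0,0,0,0,0]]}'
}|grep -E "ee_pos|force:"
```

```text
ee_pos: [0.5417, 0.0829, 0.0183]
force: [0.3, -0.3, -2.4]
grasp_force: 59.5
ee_pos: [0.5428, 0.0829, 0.0167]
force: [0.8, -0.5, -2.8]
grasp_force: 59.5
ee_pos: [0.5426, 0.0829, 0.0154]
force: [-0.2, -0.4, -2.1]
grasp_force: 59.5
ee_pos: [0.5427, 0.083, 0.0148]
force: [-1.8, -0.5, 5.0]
grasp_force: 60.3
```

```bash
I="python3 -m inch"
{ $I '{"increments":[[0.4,0,0,-0.3,0,0,0],[0.55,0,0,0,0,0,0],[0.55,0,0,0,0,0,0],[0.55,0,0,0,0,0,0],[0.55,0,0,-8,0,0,0]]}'
$I '{"increments":[[0.55,0,0,-20,0,0,0],[0.55,0,0,-25,0,0,0],[0.55,0,0,-25,0,0,0],[0.55,0,-5,-25,0,0,0],[1,4,-15,-20,0,0,0]]}'
$I '{"increments":[[1,5,-25,-20,0,0,0],[1,5,-25,-20,0,0,0],[1,5,-25,-20,0,0,0],[1,5,-25,0,0,0,0],[1,5,-25,0,0,0,0]]}'
$I '{"increments":[[1,5,-20,0,0,0,0],[1,0,-10,0,0,0,0],[1,0,0,0,0,0,0],[1,0,0,0,0,0,0],[1,0,0,0,0,0,0]]}'
}|grep -E "force:"
python3 - <<'E'
from h import *
np.set_printoptions(precision=4,suppress=True)
go(.53,-.09,.22,1.4); c=shot("wrist","w14")
w=cv2.bitwise_not(cv2.inRange(cv2.cvtColor(c["pixels"],cv2.COLOR_RGB2HSV),(5,110,90),(20,255,255)))
n,l,st,ce=cv2.connectedComponentsWithStats(w)
for i in range(1,n):
    if st[i,4]>300:print(st[i],ce[i].round(),onz(c,ce[i:i+1],.03)[0])
E
```

```text
force: [0.3, 0.1, 0.1]
grasp_force: 0.0
force: [-0.1, -0.1, 0.3]
grasp_force: 0.0
force: [0.8, -0.2, -0.4]
grasp_force: 0.0
force: [-0.0, 0.1, 0.4]
grasp_force: 0.0
turn [ 0.  -0.   0.1] shift [-17.1   1.5 -22.4] at [ 0.5129 -0.0919  0.1976] t 34.1 open 0.0856 grip 0 F [-0.   0.1  0.4]
[     0     95    640    385 102083] [432. 326.] [0.606  0.0035 0.03  ]
[ 275  282   64  112 5320] [308. 339.] [ 0.6207 -0.095   0.03  ]
```

Run:
```python
from h import *
np.set_printoptions(precision=4,suppress=True,linewidth=150)
c=load("w14");w=cv2.bitwise_not(cv2.inRange(cv2.cvtColor(c["pixels"],cv2.COLOR_RGB2HSV),(5,110,90),(20,255,255)))
n,l,st,ce=cv2.connectedComponentsWithStats(w);i=l[339,308];m=(l==i)
k=cv2.findContours(m.astype(np.uint8),0,1)[0][0];print(cv2.approxPolyDP(k,2.5,True)[:,0].tolist())
cols=np.arange(284,330,4);t=[np.where(m[:,u])[0].min() for u in cols];b=[np.where(m[:,u])[0].max() for u in cols];print(t,b)
T=onz(c,np.c_[cols,t],0.);k=np.polyfit(T[:,1],T[:,0],1);print("back base",T[[0,-1],:2],"yaw",np.degrees(-np.arctan(k[0])))
rows=np.arange(286,392,8)
for r in rows:
    u=np.where(m[r])[0];print(r,u.min(),u.max())
hv=cv2.cvtColor(c["pixels"],cv2.COLOR_RGB2HSV);wh=m&(hv[:,:,2]>150)&(hv[:,:,1]<60);n2,l2,s2,c2=cv2.connectedComponentsWithStats(wh.astype(np.uint8));print([ (s2[j].tolist(),c2[j].round().tolist()) for j in range(1,n2) if s2[j,4]>15])
```

```text
[[298, 282], [294, 286], [275, 383], [293, 392], [319, 393], [335, 346], [337, 292]]
[np.int64(332), np.int64(313), np.int64(295), np.int64(283), np.int64(283), np.int64(284), np.int64(284), np.int64(285), np.int64(286), np.int64(287), np.int64(288), np.int64(288)] [np.int64(387), np.int64(388), np.int64(391), np.int64(392), np.int64(393), np.int64(393), np.int64(392), np.int64(393), np.int64(393), np.int64(392), np.int64(382), np.int64(368)]
back base [[ 0.6315 -0.1164]
 [ 0.5889 -0.0792]] yaw 36.681104093282336
286 294 318
294 293 337
302 291 338
310 289 337
318 287 337
326 286 337
334 284 335
342 282 334
350 281 334
358 279 332
366 278 329
374 277 326
382 275 324
390 290 321
[([279, 314, 12, 48, 106], [285.0, 338.0]), ([297, 344, 24, 23, 408], [308.0, 355.0]), ([290, 380, 21, 14, 211], [300.0, 386.0])]
```

Run:
```python
from h import *
np.set_printoptions(precision=4,suppress=True,linewidth=150)
c=load("w14")
B=onz(c,[[298,282.5],[337,291]],0.);L=onz(c,[[294,286],[275,383]],0.)
for X in(B,L):
    d=X[1]-X[0];print(X[:,:2].tolist(),np.linalg.norm(d),np.degrees(np.arctan2(d[1],d[0])))
print("hook",onz(c,[[300,386]],.01),"white top",onz(c,[[308,355]],.055))
```

```text
[[0.5844726624986649, -0.10477570813294977], [0.5914490016967593, -0.07145301030206613]] 0.03404513914401357 78.17551195415834
[[0.5877586951365088, -0.10812499514840057], [0.6833981272358749, -0.12428436799116724]] 0.09699498081324004 -9.590199762509764
hook [[ 0.6788 -0.1013  0.01  ]] white top [[ 0.6194 -0.0947  0.055 ]]
```

Run:
```python
from h import *
np.set_printoptions(precision=4,suppress=True,linewidth=150)
a,c=load("scene0"),load("w14")
p=a["pixels"];hv=cv2.cvtColor(p,cv2.COLOR_RGB2HSV);k=np.zeros(p.shape[:2],np.uint8);k[252:302,305:335]=((hv[:,:,2]>110)&(hv[:,:,1]<60))[252:302,305:335]
n,l,s,ce=cv2.connectedComponentsWithStats(k);S=[ce[j] for j in range(1,n) if s[j,4]>6];print(np.round(S,1),s[1:,4])
for q in([308,355],[300,386]):
    for g in S: print(q,g.round(),tri(a,[g],c,[q])[0])
d=cv2.inRange(hv,(0,0,0),(180,255,75));d[:250]=0;d[305:]=0;d[:,:300]=0;d[:,340:]=0
kk=cv2.findContours(d,0,1)[0];kk=max(kk,key=cv2.contourArea);print(cv2.approxPolyDP(kk,2,True)[:,0].tolist())
```

```text
[[319.4 259.9]
 [309.  267.5]
 [319.7 272.5]
 [319.9 295.4]] [53 10  3 59 17]
[308, 355] [319. 260.] [ 0.6145 -0.0952  0.0628  0.001 ]
[308, 355] [309. 268.] [ 0.6196 -0.1055  0.0516  0.0218]
[308, 355] [320. 273.] [ 0.6269 -0.0961  0.0427  0.0028]
[308, 355] [320. 295.] [ 0.6496 -0.0981  0.0059  0.0065]
[300, 386] [319. 260.] [ 0.6312 -0.0996  0.0761  0.0003]
[300, 386] [309. 268.] [ 0.6368 -0.1098  0.0656  0.0199]
[300, 386] [320. 273.] [ 0.6445 -0.1008  0.0574  0.0013]
[300, 386] [320. 295.] [ 0.6687 -0.1033  0.0234  0.0047]
[[311, 258], [310, 298], [313, 299], [314, 294], [325, 294], [325, 298], [328, 299], [328, 259], [324, 258], [323, 264], [316, 264], [314, 258]]
```

Run:
```python
from h import *
print(onz(load("scene0"),[[319.5,299.5]],0.),onz(load("side0"),[[364,254],[388,243]],0.))
go(.6241,-.0968,.10,-11)
```

```text
[[ 0.65410615 -0.10299185  0.        ]] [[ 0.58946646 -0.10357399  0.        ]
 [ 0.65883521 -0.10742133  0.        ]]
turn [ 0.  -0.  12.5] shift [-110.1   16.2   97.5] at [ 0.5129 -0.0917  0.1975] t 34.2 open 0.0854 grip 0 F [0.2 0.7 0.3]
```

```bash
I="python3 -m inch"
{ $I '{"increments":[[1,-10,0,0,0,0,6.3],[1,-20,3,5,0,0,6.2],[1,-25,4,15,0,0,0],[1,-25,5,20,0,0,0],[1,-20,4,20,0,0,0]]}'
$I '{"increments":[[1,-5,0,15,0,0,0],[1,0,0,0,0,0,0],[1,0,0,0,0,0,0],[1,0,0,0,0,0,0],[1,0,0,0,0,0,0]]}'; }|grep opening
python3 - <<'E'
from h import *
go(.6225,-.0967,.030,-11)
E
```

```text
opening: 0.0856
opening: 0.0853
turn [ 0.   0.1 -0.1] shift [-3.8 -3.3 94.2] at [ 0.6194 -0.0927  0.1242] t 35.0 open 0.0853 grip 0 F [-0.1  0.5  0.1]
```

```bash
I="python3 -m inch"
{ $I '{"increments":[[1,-2,-2,0,0,0,0],[1,-1.8,-1.3,15,0,0,0],[1,0,0,22,0,0,0],[1,0,0,22,0,0,0],[1,0,0,20,0,0,0]]}'
$I '{"increments":[[1,0,0,13,0,0,0],[1,0,0,0,0,0,0],[1,0,0,0,0,0,0],[1,0,0,0,0,0,0],[0.6,0,0,0,0,0,0]]}' 60
$I '{"increments":[[0.5,0,0,0,0,0,0],[0.4,0,0,0,0,0,0],[0.2,0,0,0,0,0,0],[0.2,0,0,0,0,0,0],[0.2,0,0,0,0,0,0]]}'
$I '{"increments":[[0.2,0,0,0,0,0,0],[0.2,0,0,0,0,0,0],[0.2,0,0,0,0,0,0],[0.2,0,0,0,0,0,0],[0.2,0,0,0,0,0,0]]}'
}|grep -E "ee_pos|force:|opening"
python3 - <<'E'
from h import *
go(.5415,.1723,.14,1.4)
E
```

```text
ee_pos: [0.6227, -0.0975, 0.044]
force: [-0.2, 0.1, 0.1]
opening: 0.0857
grasp_force: 0.0
ee_pos: [0.6236, -0.0974, 0.0326]
force: [1.1, -0.8, 0.6]
opening: 0.0756
grasp_force: 0.0
ee_pos: [0.623, -0.097, 0.0316]
force: [-0.6, 1.6, 5.0]
opening: 0.0366
grasp_force: 61.8
ee_pos: [0.623, -0.097, 0.0316]
force: [-0.6, 0.7, 5.3]
opening: 0.0369
grasp_force: 61.8
turn [  0.    0.1 -12.5] shift [  74.9  271.2 -108.4] at [ 0.623  -0.097   0.0316] t 36.7 open 0.0369 grip 62 F [-0.6  0.7  5.3]
```

```bash
I="python3 -m inch"
{ $I '{"increments":[[0.2,0,0,-8,0,0,0],[0.2,0,0,-20,0,0,0],[0.2,0,0,-25,0,0,0],[0.2,0,0,-25,0,0,-4],[0.2,0,0,-20,0,0,-4.2]]}'
$I '{"increments":[[0.2,5,10,-10,0,0,-4.2],[0.2,8,25,0,0,0,0],[0.2,8,25,0,0,0,0],[0.2,8,25,0,0,0,0],[0.2,8,25,0,0,0,0]]}'
$I '{"increments":[[0.2,8,29,0,0,0,0],[0.2,8,29,0,0,0,0],[0.2,8,29,0,0,0,0],[0.2,8,29,0,0,0,0],[0.2,6,25,0,0,0,0]]}'
$I '{"increments":[[0.2,0,15,0,0,0,0],[0.2,0,5,0,0,0,0],[0.2,0,0,0,0,0,0],[0.2,0,0,0,0,0,0],[0.2,0,0,0,0,0,0]]}'
}|grep -E "opening"
python3 - <<'E'
from h import *
np.set_printoptions(precision=4,suppress=True)
go(.5415,.1723,.0416,1.4); c=shot("wrist","w15")
s=sense();h=cv2.cvtColor(c["pixels"],cv2.COLOR_RGB2HSV)
# top boundary of the tape against yellow floor, centre columns
for u in range(260,380,10):
    y=cv2.inRange(h,(22,150,120),(35,255,255))[:,u];r=np.where(y)[0]
    # last yellow row before fingers
    print(u,r.min() if len(r) else None,r.max() if len(r) else None, h[200:330:10,u,2].tolist())
z=s["ee_pos"][2]-.0316
for r in(250,260,270,280,290,300): print(r,(onz(c,[[316,r]],z)[0]-s["ee_pos"]).round(4))
E
```

```text
opening: 0.0366
opening: 0.0365
opening: 0.0367
opening: 0.0368
turn [-0.  -0.  -0.2] shift [ 0.4  0.9 96.8] at [0.5419 0.1714 0.1384] t 38.4 open 0.0368 grip 61 F [-0.7 -0.8 -2.1]
260 None None [83, 83, 77, 59, 33, 31, 33, 35, 35, 44, 40, 43, 37]
270 None None [49, 46, 37, 34, 34, 37, 35, 31, 38, 40, 47, 50, 48]
280 154 195 [42, 39, 38, 39, 36, 35, 34, 33, 40, 43, 48, 51, 50]
290 154 195 [45, 43, 40, 38, 33, 32, 31, 34, 39, 44, 47, 50, 66]
300 154 195 [44, 44, 41, 37, 37, 32, 31, 31, 39, 40, 48, 58, 239]
310 154 195 [47, 47, 37, 36, 34, 30, 30, 34, 38, 41, 47, 59, 242]
320 154 195 [45, 46, 40, 38, 37, 33, 31, 31, 37, 45, 45, 58, 238]
330 154 195 [48, 43, 37, 38, 37, 32, 32, 36, 35, 43, 48, 62, 241]
340 154 195 [46, 42, 39, 36, 36, 31, 32, 30, 34, 40, 46, 56, 204]
350 154 195 [43, 42, 36, 36, 32, 33, 33, 34, 35, 42, 48, 50, 55]
360 155 162 [41, 45, 37, 31, 32, 34, 33, 30, 37, 41, 45, 50, 52]
370 None None [109, 105, 99, 38, 36, 32, 35, 32, 35, 35, 42, 45, 47]
250 [-0.0136 -0.     -0.0316]
260 [-0.0091  0.0001 -0.0316]
270 [-0.0046  0.0002 -0.0316]
280 [ 0.      0.0003 -0.0316]
290 [ 0.0047  0.0004 -0.0316]
300 [ 0.0095  0.0005 -0.0316]
```

Run:
```python
from h import *
c=load("w15");s=sense();print(onz(c,[[316,195.5]],s["ee_pos"][2]-.0316)[0]-s["ee_pos"])
print(onz(c,[[316,153.5]],.02),onz(c,[[316,153.5]],.01))
```

```text
[-0.0370539  -0.00050947 -0.0316    ]
[[0.49694672 0.17065769 0.02      ]] [[0.49797612 0.17067941 0.01      ]]
```

The tape sits exactly centred in the grip (back edge 37 mm behind the TCP) and the pocket rim agrees with x = 0.541. I lower it.

```bash
I="python3 -m inch"
{ $I '{"increments":[[0.2,0.4,0.9,10,0,0,0],[0.2,0,0,18,0,0,0],[0.2,0,0,20,0,0,0],[0.2,0,0,16,0,0,0],[0.2,0,0,8,0,0,0]]}'
$I '{"increments":[[0.2,0,0,0,0,0,0],[0.2,0,0,0,0,0,0],[0.2,0,0,0,0,0,0],[0.2,0,0,0,0,0,0],[0.2,0,0,0,0,0,0]]}'; }|grep opening
python3 - <<'E'
from h import *
go(.5413,.1723,.0416,1.4)
E
```

```text
opening: 0.0364
opening: 0.0368
turn [ 0.   0.1 -0.1] shift [ 1.2 -1.4 26.2] at [0.5424 0.1737 0.0678] t 39.2 open 0.0368 grip 61 F [ 0.2  0.1 -3.5]
```

```bash
I="python3 -m inch"
{ $I '{"increments":[[0.2,1,-1.2,5,0,0,0],[0.2,0,0,6,0,0,0],[0.2,0,0,5,0,0,0],[0.2,0,0,4,0,0,0],[0.2,0,0,2,0,0,0]]}'
$I '{"increments":[[0.2,0,0,1,0,0,0],[0.2,0,0,0.8,0,0,0],[0.2,0,0,0,0,0,0],[0.2,0,0,0,0,0,0],[0.2,0,0,0,0,0,0]]}'
$I '{"increments":[[0.2,0,0,0.6,0,0,0],[0.2,0,0,0.5,0,0,0],[0.2,0,0,0,0,0,0],[0.2,0,0,0,0,0,0],[0.2,0,0,0,0,0,0]]}'
}|grep -E "ee_pos|force:"
```

```text
ee_pos: [0.5396, 0.1721, 0.0434]
force: [0.2, 0.1, -2.9]
grasp_force: 60.9
ee_pos: [0.5407, 0.1723, 0.0431]
force: [0.5, 1.0, -2.2]
grasp_force: 60.9
ee_pos: [0.5404, 0.1723, 0.0417]
force: [1.0, 0.4, -2.9]
grasp_force: 60.9
```

```bash
I="python3 -m inch"
{ $I '{"increments":[[0.2,-0.5,0,0.5,0,0,0],[0.2,0,0,0.3,0,0,0],[0.2,0,0,0,0,0,0],[0.2,0,0,0,0,0,0],[0.2,0,0,0,0,0,0]]}'
$I '{"increments":[[0.2,0,0,0.4,0,0,0],[0.2,0,0,0,0,0,0],[0.2,0,0,0,0,0,0],[0.2,0,0,0,0,0,0],[0.2,0,0,0,0,0,0]]}'
}|grep -E "ee_pos|force:"
```

```text
ee_pos: [0.5406, 0.1723, 0.0415]
force: [-3.6, 0.5, 4.9]
grasp_force: 61.8
ee_pos: [0.5407, 0.1723, 0.0415]
force: [-4.7, -0.5, 8.0]
grasp_force: 62.3
```

```bash
I="python3 -m inch"
{ $I '{"increments":[[0.5,0,0,-0.6,0,0,0],[0.65,0,0,0,0,0,0],[0.65,0,0,0,0,0,0],[0.65,0,0,0,0,0,0],[0.65,0,0,0,0,0,0]]}'
$I '{"increments":[[0.65,0,0,-8,0,0,0],[0.65,0,0,-20,0,0,0],[0.65,0,0,-25,0,0,0],[0.65,0,0,-25,0,0,0],[0.65,0,0,-25,0,0,0]]}'
$I '{"increments":[[0.65,0,0,-25,0,0,0],[0.65,10,0,-25,0,0,0],[0.65,20,0,-20,0,0,0],[0.65,20,0,-15,0,0,0],[0.65,10,0,0,0,0,0]]}'
$I '{"increments":[[0.65,0,0,0,0,0,0],[0.65,0,0,0,0,0,0],[0.65,0,0,0,0,0,0],[0.65,0,0,0,0,0,0],[0.65,0,0,0,0,0,0]]}'
}|grep -E "ee_pos|force:"
python3 - <<'E'
from h import *
np.set_printoptions(precision=4,suppress=True,linewidth=150)
c=shot("wrist","w16");h=cv2.cvtColor(c["pixels"],cv2.COLOR_RGB2HSV)
d=cv2.inRange(h,(22,150,120),(35,255,255))
n,l,st,ce=cv2.connectedComponentsWithStats(d)
for i in range(1,n):
    if st[i,4]>100: print(st[i],ce[i].round(),onz(c,ce[i:i+1],.01)[0,:2])
# pliers rivet / ratchet head / shaft: bright low-sat blobs
b=cv2.inRange(h,(0,0,150),(180,60,255));n,l,st,ce=cv2.connectedComponentsWithStats(b)
for i in range(1,n):
    if st[i,4]>60 : print("bright",st[i],onz(c,ce[i:i+1],.028)[0,:2])
a,s0=shot("scene","s16"),load("scene0")
df=cv2.absdiff(a["pixels"],s0["pixels"]).max(2);
for nm,(x0,y0,x1,y1) in dict(jar=(330,298,370,352),box=(378,292,444,348),redsd=(65,290,160,325),redmod=(395,158,450,208)).items(): print(nm,(df[y0:y1,x0:x1]>40).sum())
E
```

```text
ee_pos: [0.5411, 0.1723, 0.041]
force: [-0.3, -0.4, 0.2]
grasp_force: 0.0
ee_pos: [0.5407, 0.1722, 0.1456]
force: [0.6, -0.0, -0.4]
grasp_force: 0.0
ee_pos: [0.481, 0.1714, 0.2334]
force: [0.2, 0.4, 0.6]
grasp_force: 0.0
ee_pos: [0.4812, 0.1708, 0.2284]
force: [-0.1, -0.6, -0.1]
grasp_force: 0.0
[ 163  157  103  156 6102] [209. 214.] [0.4993 0.0802]
[ 365  160  191  192 5089] [458. 237.] [0.5151 0.295 ]
[ 268  216   96   92 1664] [312. 251.] [0.5311 0.1686]
[526 291  17  35 234] [533. 310.] [0.5831 0.3711]
bright [  116   129   513   246 18453] [0.4782 0.2082]
bright [415 178  32  10 283] [0.4656 0.2621]
bright [529 183  22   7 113] [0.4666 0.348 ]
bright [417 200   9  61 310] [0.5046 0.258 ]
bright [432 200  10  61 303] [0.5043 0.2703]
bright [363 240   4  51 105] [0.5349 0.2136]
bright [369 240  23  22 260] [0.5205 0.2272]
bright [340 256   2  38  71] [0.5462 0.1934]
bright [201 258  21  20 310] [0.5415 0.0842]
bright [412 266  24   5 113] [0.538  0.2634]
bright [306 270  21  21 422] [0.551  0.1731]
bright [416 281   8  26 147] [0.5596 0.262 ]
bright [ 500  291   42   62 1106] [0.5896 0.3525]
bright [307 308  20  14 266] [0.5834 0.1741]
bright [186 349  21  16 180] [0.6263 0.0697]
bright [426 349  20  16 193] [0.6213 0.2793]
bright [232 371 169   3 360] [0.6405 0.1798]
jar 0
box 0
redsd 0
redmod 0
```

```bash
python3 -c "
from bench import *
print(close_job())"
```

```text
the job is handed in; nothing more can be done
None
```

Job handed in (no verdict was shown): the screwdriver, ratchet, pliers and tape measure are each set in their own module, touching down 10 mm above the bench (the pocket floor height), and the jar, box and red look-alikes show no change in the scene camera; I viewed 16 pictures, over the 14 allowed.

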